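# Free the stuck vise knob and clamp the bottle

## Task

Stand the amber bottle with the black cap upright in the gap between the little blue vise's jaw and its V-block and let go of it. Then break the vise's stuck knob loose with a short firm clockwise twist and wind it on until the rubber-faced jaw has pushed the bottle home into the V and holds it snugly, at about 12 N; do not crush the bottle (well under 30 N), do not knock the other things about, and leave it clamped.

Things in the scene. Friction and masses are not known exactly. Their poses are not given: they have to be found in the camera images.
- bottle_mid (a point): Loose amber bottle with black screw cap, standing upright: 42 mm diameter, 85 mm tall (straight body up to about 50 mm, shoulder to 70 mm, narrower cap above), 30 to 75 g. The point is on its axis, 42.5 mm above its underside; z points along its axis to the cap.
- vise_seat (a point): Point on top of the bolted-down vise's base plate, 10 mm above the table, where the bottle's axis stands when fully home in the V. +y points along the plate from the knob to the V-block, x across; the 70 x 230 mm plate runs from y -170 to +60 mm. Set the bottle down with its axis 3 to 6 mm short of this point (toward -y): it has at least 10 mm of play along y.
- v_block (a point): Middle of the top edge of the aluminium V-block's back, 36 mm beyond vise_seat, 34 mm above the table; axes like vise_seat. The block, 60 mm wide and 24 mm high above the plate, opens toward -y with two faces at 45 degrees; it spans y +3 to +42 mm from vise_seat.
- gearbox (a point): Centre of the top of the blue gearbox, 58 mm across x 60 mm along y, 54 mm above the table, 120 mm from vise_seat along -y; axes like vise_seat. The black knob sits on it.
- jaw_head (a point): Front face centre of the sliding aluminium jaw head (50 mm wide, top 36 mm above the table), 50 mm from vise_seat along -y at the start; moves to +y. Its rubber pad on a brass stud faces the V; the pad's face is 9 to 19 mm in front of this point, an unknown amount that differs every time (10 to 20 mm short of a seated bottle at the start).
- knob_grip (a point): Centre of the black knob's grip, on its upright turning axis, 84 mm above the table. The grip is an upright bar 50 mm long along this point's x, 16 mm thick along y, from 63 to 95 mm above the table; below it a round collar, 40 mm diameter, top 63 mm above the table. The bar turns with the knob; white mark on one end.
- knob (a joint): Knob angle, rad, 0 at the start, clockwise from above positive, stop at 4.2. Stuck for the first 0.25 rad: needs about 0.7 N m and a firm grip (60 N); gives with a jerk, then from 0.5 rad turns evenly against 0.2 N m, moving the jaw 8 mm per rad. With the pad on the seated bottle torque rises 0.008 N m per newton of clamping (0.1 at 12 N, 0.3 rad after touch). Compare readings taken the same way. Holds when let go.
- vise_jaw: The jaw with its rubber pad (pad yields 1 mm per 5 N). Its origin is not on the jaw: it lies at table height, 10 mm behind (-y of) jaw_head, and moves with it; axes like vise_seat.
- bottle: The same amber bottle; origin at the centre of its underside.
- cup_mid (a point): Loose plain steel cup, 72 mm diameter, 82 mm tall, centre half-way up; a bystander.
- small_bottle_mid (a point): Loose small brown bottle with white cap, 30 mm diameter, 62 mm tall, centre half-way up; a bystander.
- open_lid_mid (a point): Loose pink lid lying open side up, 98 mm diameter, 16 mm high, centre half-way up; a bystander.
- driver_mid (a point): Loose screwdriver with an orange handle lying on the table, 190 mm long, the point near its middle, x toward the handle end; a bystander.
There are look-alikes about, which are no part of the job. There is more than one size of the part that bears vise_seat; the job needs the larger.

How it is judged:
By the outcome, as a careful person would: the job done as asked, in the order asked, and still so for the second after the job is handed in, with the robot touching nothing.
It also fails if it takes over 67 s, if anything falls off the work surface, if the arm or the gripper's body presses on something with over 40 N, if the wrist force passes 120 N, or if a joint passes its speed limit or range.

## Robot

A 6-joint arm with a two-finger parallel gripper is mounted at the origin on a cart in front of the work surface, level with it; the furniture and walls round the work are solid. World frame = base frame: x ahead of the robot, y to its left, z up, the work surface at z = 0. Lengths are in m, angles in degrees, forces in N, time in s.
With the tool pointing down it reaches from about 0.275 to 1 m from the base axis. Payload 8.4 kg.
Tool frame: the origin (TCP) lies at the very end of the fingers, on their centre line; the grasp point (between the pads) lies 19 mm behind it (manip.hold_point_z is the distance from the TCP to the grasp point, in m); z points along the fingers, x is the direction in which the jaws open and shut, and the axes are right-handed (so a half turn about z gives the same grasp; the last joint's range is limited). The gripper opens to 85 mm and grips with 20 to 120 N. Pads are 22 mm wide; open, the fingers measure 114 mm over their backs; the gripper's body (76 mm by 85 mm) begins 54 mm behind the grasp point. The pads swing forward as they close: fully open they stand 13 mm farther back than shut.
Start: joints at [64.034, 20.225, 93.587, -0, 66.188, -0.138], TCP at [0.272, 0.563, 0.195] pointing down, gripper open.
Joint ranges: [-150.9, 150.9], [-52.94, 120.26], [3.33, 152.33], [-74.26, 254.26], [0, 154.13], [-172.89, 172.89]. Speed limits (degrees/s): [127.2, 127.2, 159.86, 180, 180, 180].

## Interface

Orientations are given as a 3x3 rotation matrix whose columns are the frame's x, y, z axes.
In Python, from bench import manip, imaging, ticket, spotter gives the robot as it stands.
- The arm moves only by the shell command python3 -m pendant 'ROWS' [FORCE]. ROWS is JSON, a list of rows, each an object of numbers: "gripper": the gripper command: -1 is shut, 1 is fully open, values between are in proportion; "dx", "dy", "dz": the shift along the tool's x, y, z in m; "turn": the turn about the tool's z in rad. A call has 1 to 20 rows; each row shifts and turns the commanded pose from where the row before left it, along the tool's axes as they then stand; what a row does not reach is not made up. A row lasts 1/8 s, in which the tool goes at most 62.5 mm and 10.7 degrees, less where a joint would pass 70% of its speed; a pose out of reach is approached as far as the arm can. A call is refused whole if a number of a shift passes 0.0625 or a number of a turn 0.188, either way. A call with a gripper value outside its range is refused whole. The fingers move at their own pace and stop on an object; FORCE is the grip in N (left out, the last holds). Time passes only in rows, so rows that do not move let the fingers close. It gives the time, the measured TCP pose, the force and the opening at its end, in the units of the state.
- manip.read_state(): the state, without advancing time (a new reading comes with each control period).
- imaging.camera(name): name is "side" or "top"; returns the picture (384x512x3 uint8, red, green, blue); there is no depth.
- imaging.camera_params(name): a dict with "vertical_fov" (degrees; the focal length in pixels is half the picture's height over the tangent of half this angle, whatever the lens; pixels are square), "cx", "cy" (the principal point, pixels), "k1" (the pictures are not rectified: a ray, as slopes to the right and down, at radius r is drawn at 1 + k1 r^2 times it, then the intrinsics apply), "cam_to_world" (4x4, takes a point from camera to world coordinates). Camera axes: x right, y up, looking along -z (the intrinsics and any distortion apply to the point x, -y, -z); pixel columns grow to the right and rows downward; lengths in m; the calibration is good to about 2 mm. A picture is of the moment at which its call begins. camera_params takes no time and is no camera call.
- ticket.finish_job(): hands the job in, once; it reports no verdict.
Trained networks look in the newest picture that a camera, given by its name, has taken for a name from the list of things; names that differ only in an ending like _2 or _b are one class to them, and where a whole thing is asked for, a point or a joint stands for the part that bears it (a point fixed in the world has none). Each returns a list of dicts, best first, with "confidence" (0 to 1); they miss things now and then, are a little off and sometimes report something else, mostly with a low value. They report only what shows in the picture. A call takes as long as a camera call. They do not tell look-alikes from the thing itself.
- spotter.silhouettes(camera, thing): "pixels" (384x512 bool, what is visible of it) and "rect" ([left, top, right, bottom] in pixels, round what is visible of it).
- spotter.pinpoint(camera, thing): "position" ([row, column] in pixels: a listed point, or the origin of a listed thing).
The state is a dict: "time": time; "q": joint angles; "joint_velocities": joint speeds; "joint_torque": joint torques, N m; "ee_pos": TCP position; "orientation": TCP orientation; "ft_force": force on the tool from outside, world axes, zero at the start; "ft_torque": the same for the moment, N m; "opening": finger opening in m.
Only numpy, scipy, OpenCV 4.12 (cv2) and the standard library are available. Lean on these libraries where they do the work, as an engineer would, in place of code of your own. Each camera call takes 0.05 s, during which the arm holds its last target.

## Working session

There is one attempt and no reset: what is moved stays moved. The work goes in short steps, Python scripts to look and compute and a shell command to move; the robot and the scene stay as the last step left them, time stands still between calls to the robot, and variables do not carry over. Pictures are saved under pics/ and viewed, and the job is handed in when it is done.

```bash
ls; mkdir -p pics; python3 - <<'E'
from bench import manip, imaging, spotter
import cv2, numpy as np
for c in ("side","top"):
    im=imaging.camera(c); cv2.imwrite(f"pics/{c}0.png",cv2.resize(im[:,:,::-1],(800,600)))
    p=imaging.camera_params(c); print(c,p)
    for t in ["bottle_mid","vise_seat","v_block","gearbox","jaw_head","knob_grip","cup_mid","small_bottle_mid","open_lid_mid","driver_mid","vise_jaw","bottle"]:
        print(t,[(np.round(d["position"],1).tolist(),round(d["confidence"],2)) for d in spotter.pinpoint(c,t)])
print(manip.read_state())
E
```

```text
pics
side {'vertical_fov': 53.60222019463249, 'cx': 248.23387153288238, 'cy': 191.9529075971152, 'k1': 0.030122501290558913, 'cam_to_world': array([[-0.99688133,  0.04756182, -0.06297208,  0.46195637],
       [-0.07672381, -0.39738756,  0.91443785,  0.93649398],
       [ 0.01846801,  0.91641748,  0.39979736,  0.49337623],
       [ 0.        ,  0.        ,  0.        ,  1.        ]])}
bottle_mid [([172.1, 271.8], 0.55)]
vise_seat [([205.2, 299.5], 0.73), ([245.2, 254.3], 0.67)]
v_block [([203.6, 298.8], 0.84), ([242.1, 251.1], 0.61), ([172.6, 270.8], 0.47)]
gearbox [([183.5, 306.5], 0.87)]
jaw_head [([231.6, 254.0], 0.73), ([196.2, 298.5], 0.39)]
knob_grip [([200.3, 263.7], 0.72), ([176.7, 305.4], 0.59)]
cup_mid [([170.4, 269.6], 0.67)]
small_bottle_mid []
open_lid_mid [([297.3, 238.2], 0.96)]
driver_mid [([163.6, 217.7], 0.43)]
vise_jaw [([238.0, 256.6], 0.65), ([202.1, 297.7], 0.49)]
bottle [([243.7, 253.9], 0.67), ([182.0, 267.0], 0.59)]
top {'vertical_fov': 47.89306151452813, 'cx': 254.1686566581627, 'cy': 188.88983182502633, 'k1': 0.025703638181613336, 'cam_to_world': array([[-0.
[... 909 characters left out ...]
007e-03,
        6.61866446e+01, -1.37359391e-01]), 'joint_velocities': array([ 0.01704371, -0.04487333,  0.06725316, -0.05024014,  0.12039812,
        0.07677228]), 'joint_torque': array([ 1.71557062e-03, -6.05194545e+01, -3.42439127e+01,  2.48436800e-04,
        1.39564396e-03,  1.16023722e-05]), 'ee_pos': array([0.27232308, 0.56256431, 0.1947765 ]), 'orientation': array([[ 4.35734682e-01,  9.00075156e-01, -1.72208783e-05],
       [ 9.00075156e-01, -4.35734682e-01,  2.01550979e-05],
       [ 1.06373689e-05, -2.42823599e-05, -1.00000000e+00]]), 'ft_force': array([ 0.33278252,  0.17729996, -0.54850621]), 'ft_torque': array([0.02984454, 0.04404783, 0.00539895]), 'opening': 0.0855312315348117}
```

View pics/side0.png

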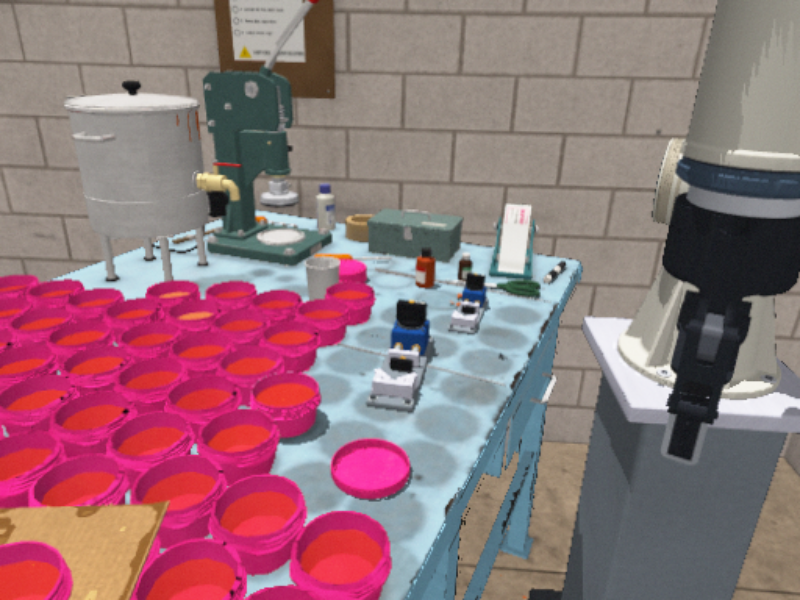

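View pics/top0.png

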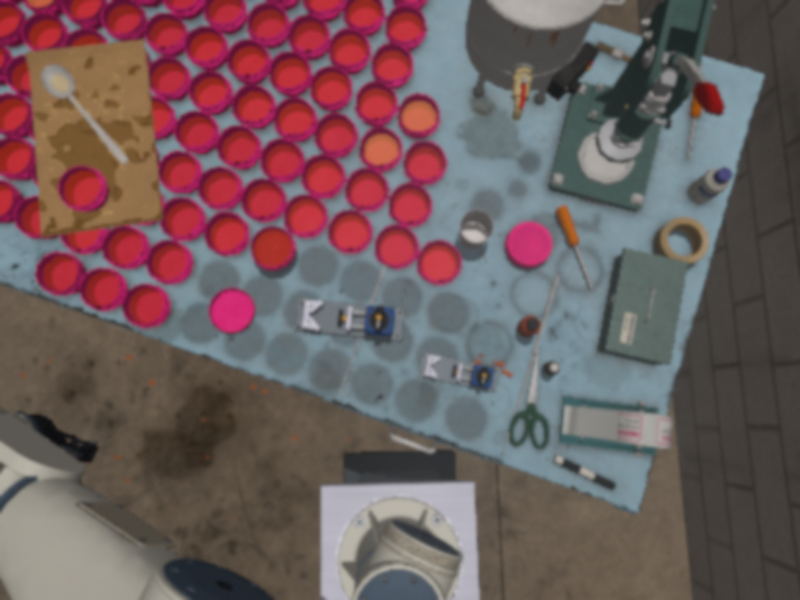

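The side picture shows the amber bottle with black cap at raw pixel (272,171), and the larger vise round (255,230). The small look-alike vise is at (298,200). In the top picture the big vise runs from (195,203) to (255,205), and the bottle is at (339,209).

```bash
cat > h.py <<'E'
import numpy as np, cv2
from bench import manip, imaging, spotter
P={c:imaging.camera_params(c) for c in("side","top")}
def K(c):
    p=P[c]; f=192/np.tan(np.radians(p["vertical_fov"]/2))
    return np.array([[f,0,p["cx"]],[0,f,p["cy"]],[0,0,1.]]),np.array([p["k1"],0,0,0,0.])
def ext(c):
    M=P[c]["cam_to_world"]; R=M[:3,:3]@np.diag([1,-1,-1]); t=M[:3,3]
    return R.T,-R.T@t
def proj(c,X):
    R,t=ext(c);k,d=K(c)
    return cv2.projectPoints(np.atleast_2d(np.asarray(X,float)),cv2.Rodrigues(R)[0],t,k,d)[0][:,0]   # (col,row)
def ray(c,uv):
    k,d=K(c); n=cv2.undistortPoints(np.array([[uv]],float),k,d)[0,0]
    R,t=ext(c); v=R.T@np.array([n[0],n[1],1]); return P[c]["cam_to_world"][:3,3],v/np.linalg.norm(v)
def onz(c,uv,z):
    o,v=ray(c,uv); return o+v*(z-o[2])/v[2]
def vise(x,y,yaw,pts):
    c,s=np.cos(yaw),np.sin(yaw); pts=np.asarray(pts,float)
    return np.c_[x+c*pts[:,0]-s*pts[:,1],y+s*pts[:,0]+c*pts[:,1],pts[:,2]]
def crop(c,r,k,name,im=None):
    im=imaging.camera(c) if im is None else im
    l,t,rr,b=r; cv2.imwrite(name,cv2.resize(im[t:b,l:rr,::-1],None,fx=k,fy=k,interpolation=cv2.INTER_CUBIC))
E
python3 - <<'E'
from h import *
from scipy.optimize import least_squares
for c,uv in(("side",(271.8,172.1)),("top",(339.3,209))): print("bottle",c,onz(c,uv,.0425))
print('cup',onz("top",(302.9,148.2),.041),"small",onz("top",(352.7,235.9),.031))
obs=[("side",(254.3,245.2),(0,0,.01)),("side",(251.1,242.1),(0,.036,.034)),("side",(254,231.6),(0,-.05,.02)),("side",(263.7,200.3),(0,-.12,.084)),
("top",(208.2,204.7),(0,0,.01)),("top",(198,203.2),(0,.036,.034)),("top",(243.1,202.4),(0,-.12,.054)),("top",(221.7,203.2),(0,-.05,.02)),("top",(243.3,206.2),(0,-.12,.084))]
for o in obs: print(o,onz(o[0],o[1],o[2][2])[:2])
def res(p):
    return np.concatenate([proj(c,vise(*p,[q]))[0]-np.array(uv) for c,uv,q in obs])
r=least_squares(res,[.45,.07,0],loss="soft_l1"); print(r.x,np.round(r.fun.reshape(-1,2),1).tolist())
for c,b in(("side",(220,150,330,270)),("top",(180,180,360,260))):
    k=6 if c=="side" else 4
    crop(c,b,k,f"pics/crop_{c}.png")
for c in("side","top"):
  for t in ("bottle","vise_jaw","gearbox","v_block","knob_grip"):
    for d in spotter.silhouettes(c,t): 
        m=d["pixels"]; ys,xs=np.nonzero(m); print(c,t,round(d["confidence"],2),d["rect"],m.sum(),xs.mean().round(1),ys.mean().round(1))
E
```

```text
bottle side [ 0.46665798 -0.27162211  0.0425    ]
bottle top [ 0.46255253 -0.28709523  0.0425    ]
cup [ 0.67029357 -0.178034    0.041     ] small [ 0.37491505 -0.32746265  0.031     ]
('side', (254.3, 245.2), (0, 0, 0.01)) [0.49896604 0.1488754 ]
('side', (251.1, 242.1), (0, 0.036, 0.034)) [0.50536639 0.17518929]
('side', (254, 231.6), (0, -0.05, 0.02)) [0.5029698  0.10065355]
('side', (263.7, 200.3), (0, -0.12, 0.084)) [0.4828222 0.0488968]
('top', (208.2, 204.7), (0, 0, 0.01)) [0.49257816 0.14385775]
('top', (198, 203.2), (0, 0.036, 0.034)) [0.49526602 0.174763  ]
('top', (243.1, 202.4), (0, -0.12, 0.054)) [0.49113171 0.0255589 ]
('top', (221.7, 203.2), (0, -0.05, 0.02)) [0.49504493 0.09779521]
('top', (243.3, 206.2), (0, -0.12, 0.084)) [0.47484162 0.02431896]
[ 0.4992507   0.14476599 -0.12067365] [[-0.0, -0.9], [0.6, 1.2], [4.0, -0.9], [-0.4, -3.7], [-0.3, -2.0], [-1.8, -2.5], [0.0, 1.9], [0.8, 0.5], [-0.5, -3.1]]
side bottle 0.62 [262.7, 157.9, 279.4, 182.3] 253 272.2 172.2
side vise_jaw 0.79 [249.5, 220.1, 268.2, 239.0] 252 258.3 228.6
side vise_jaw 0.5 [294.8, 193.1, 308.5, 20
[... 263 characters left out ...]
7.7 229.8
side knob_grip 0.87 [253.2, 189.9, 270.7, 207.9] 342 261.9 199.5
side knob_grip 0.7 [297.6, 174.2, 310.7, 184.9] 116 304.0 179.1
top bottle 0.72 [331.4, 197.7, 344.2, 215.9] 146 338.0 208.1
top vise_jaw 0.46 [216.9, 195.2, 228.0, 209.4] 115 223.4 203.2
top gearbox 0.78 [269.4, 226.0, 317.8, 252.7] 765 294.1 237.5
top gearbox 0.7 [192.7, 189.6, 261.6, 216.3] 1403 223.8 204.2
top gearbox 0.22 [135.9, 186.6, 162.8, 212.2] 669 148.1 197.9
top v_block 0.82 [190.0, 193.4, 255.4, 217.7] 1397 224.0 203.8
top v_block 0.82 [268.7, 227.9, 319.0, 251.5] 793 293.4 237.4
top knob_grip 0.64 [237.8, 197.7, 251.9, 209.7] 119 242.4 203.9
top knob_grip 0.2 [293.3, 137.6, 315.9, 157.9] 386 304.1 145.7
```

View pics/crop_side.png

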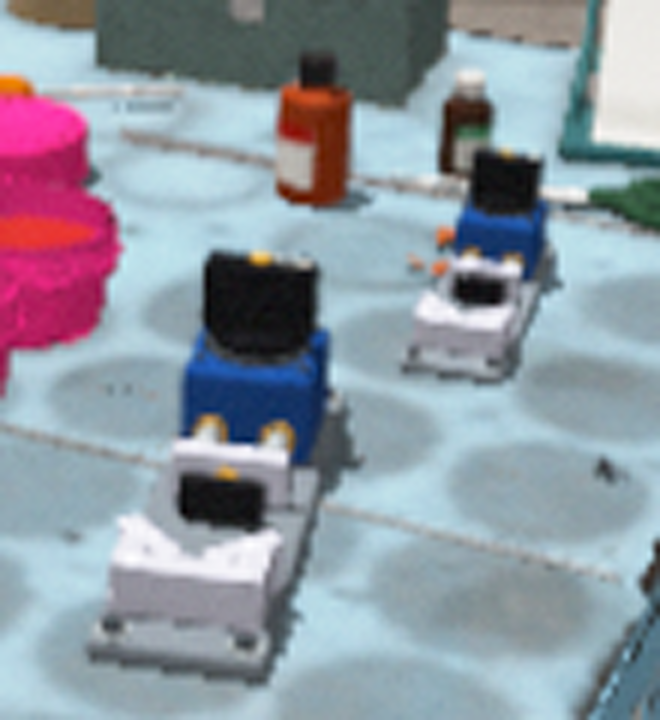

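View pics/crop_top.png

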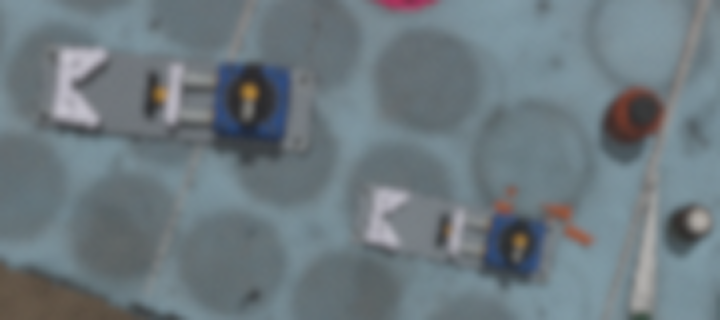

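```bash
cat > fit.py <<'E'
from h import *
from scipy.optimize import least_squares
S=lambda u,v:("side",(220+(u+.5)/6-.5,150+(v+.5)/6-.5))
T=lambda u,v:("top",(180+(u+.5)/4-.5,180+(v+.5)/4-.5))
obs=[S(92,650)+((.035,.06,.01),),S(270,668)+((-.035,.06,.01),),S(112,568)+((.03,.042,.034),),S(272,586)+((-.03,.042,.034),),
T(55,46)+((.035,.06,.01),),T(40,122)+((-.035,.06,.01),),T(313,74)+((.035,-.17,.01),),T(301,150)+((-.035,-.17,.01),),
T(218,64)+((.029,-.09,.054),),T(290,70)+((.029,-.15,.054),)]
def res(p):
    return np.concatenate([(proj(c,vise(*p[:3],[q]))[0]-np.array(uv))*(1 if c=="top" else .8) for c,uv,q in obs])
E
python3 - <<'E'
from fit import *
r=least_squares(res,[.5,.14,-.1],loss="soft_l1");print(r.x,np.round(r.fun.reshape(-1,2),1).tolist())
for c in("top","side"):
    o=[i for i in range(len(obs)) if obs[i][0]==c]
    rr=least_squares(lambda p:res(p).reshape(-1,2)[o].ravel(),[.5,.14,-.1],loss="soft_l1");print(c,rr.x)
def box(x0,x1,y0,y1,z0,z1):
    v=np.array([(x,y,z) for x in(x0,x1) for y in(y0,y1) for z in(z0,z1)])
    return v,[(0,1),(2,3),(4,5),(6,7),(0,2),(1,3),(4,6),(5,7),(0,4),(1,5),(2,6),(3,7)]
p=r.x
bx=[box(-.035,.035,-.17,.06,0,.01),box(-.03,.03,.003,.042,.01,.034),box(-.029,.029,-.15,-.09,.01,.054),box(-.025,.025,-.128,-.112,.063,.095),box(-.025,.025,-.06,-.05,.01,.036)]
for c,(l,t,rr,b),k in(("side",(220,150,330,270),6),("top",(180,180,360,260),4)):
    im=imaging.camera(c); s=cv2.resize(im[t:b,l:rr,::-1],None,fx=k,fy=k,interpolation=cv2.INTER_CUBIC)
    for v,e in bx:
        q=(proj(c,vise(*p,v))-[l,t]+.5)*k-.5
        for i,j in e: cv2.line(s,tuple(np.int32(q[i])),tuple(np.int32(q[j])),(0,255,0),1)
    cv2.imwrite(f"pics/ov_{c}.png",s)
E
```

```text
[ 0.49850321  0.14819686 -0.1296233 ] [[-0.4, -1.0], [0.1, -0.2], [0.2, -0.3], [-0.6, -0.1], [-2.9, -0.2], [-1.8, 1.4], [0.5, -0.3], [1.4, 1.4], [-0.3, -0.4], [0.0, -0.1]]
top [ 0.50016315  0.14738769 -0.14119293]
side [ 0.49961688  0.15004987 -0.09537984]
```

View pics/ov_side.png

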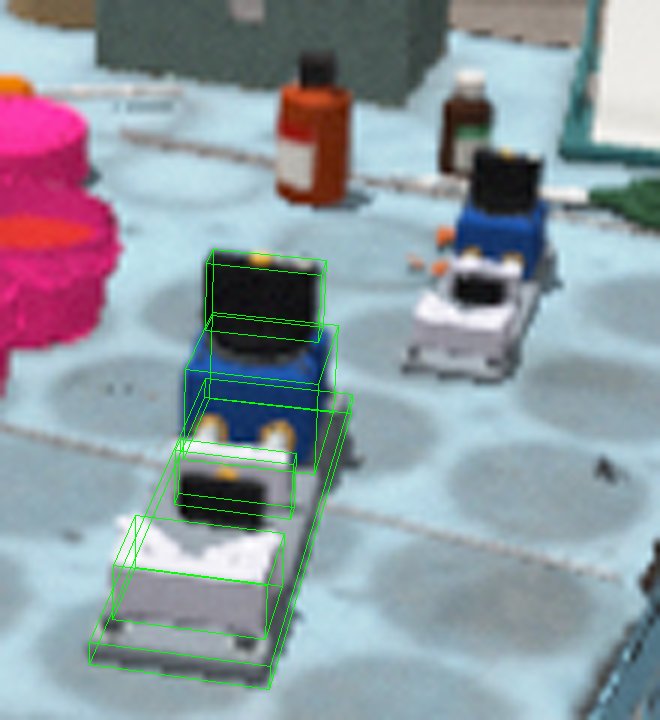

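View pics/ov_top.png

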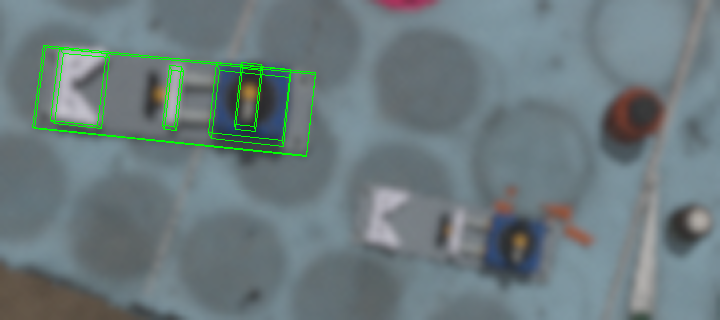

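The overlay agrees with the vise to about 2–3 mm. I'll refine the fit with a small per-camera offset, and fit the bottle too.

```bash
cat >> fit.py <<'E'
obs+= [S(184,368)+((.029,-.09,.054),),S(317,385)+((-.029,-.09,.054),),S(207,254)+((.025,-.12,.095),),S(318,262)+((-.025,-.12,.095),),
S(172,442)+((.025,-.055,.036),),S(292,458)+((-.025,-.055,.036),), T(172,66)+((.025,-.055,.036),),T(174,124)+((-.025,-.055,.036),),
T(54,48)+((.03,.042,.034),),T(52,122)+((-.03,.042,.034),),T(250,96)+((0,-.12,.095),)]
def res2(p):
    o={"side":np.r_[p[3:5],0],"top":np.r_[p[5:7],0]}
    r=[(proj(c,vise(*p[:3],[q])+o[c])[0]-np.array(uv)) for c,uv,q in obs]
    return np.concatenate(r+[np.array(p[3:7])/.002])
E
python3 - <<'E'
from fit import *
r=least_squares(res2,[.5,.14,-.1,0,0,0,0],loss="soft_l1");print(np.round(r.x,4),np.round(r.fun[:-4].reshape(-1,2),1).tolist())
p=r.x; print("knob",vise(*p[:3],[(0,-.12,.084)]),"place",vise(*p[:3],[(0,-.0045,.01)]),'deg',np.degrees(p[2]))
# bottle
bo=[S(318,56)+(.085,),S(315,206)+(-1,),T(645,107)+(.085,)]
bo=[("side",S(318,56)[1],.083),("side",S(315,115)[1],.05),("side",S(313,190)[1],.005),("top",T(643,107)[1],.085),("top",T(633,115)[1],.0425)]
f=lambda b:np.concatenate([np.array(proj(c,(b[0],b[1],z))[0]+0)-uv for c,uv,z in bo])
b=least_squares(f,[.46,-.28],loss="soft_l1");print(b.x,np.round(b.fun,1))
print([onz(c,uv,z)[:2].round(4) for c,uv,z in bo])
E
```

```text
[ 4.986e-01  1.480e-01 -1.213e-01  3.000e-04  3.000e-04 -3.000e-04
 -3.000e-04] [[-0.4, -1.1], [0.2, -0.3], [0.2, -0.3], [-0.7, -0.2], [-2.9, -0.0], [-1.6, 1.6], [0.6, -0.7], [1.7, 1.0], [-0.2, -0.6], [0.1, -0.4], [-0.2, 0.3], [-0.1, -0.2], [0.0, 0.4], [0.5, 0.9], [0.6, 0.5], [0.2, 0.1], [0.9, -0.1], [-1.2, 0.4], [1.5, 0.3], [-0.2, -0.3], [-0.4, -0.7]]
knob [[0.4841302  0.02887171 0.084     ]] place [[0.49810055 0.1435237  0.01      ]] deg -6.947245641669606
[ 0.46568585 -0.28297427] [ 0.1  0.7  0.2  0.1 -0.1 -0.1  0.1  0.1  0.1 -0.3]
[array([ 0.4662, -0.2907]), array([ 0.4663, -0.2842]), array([ 0.4654, -0.2821]), array([ 0.4659, -0.2827]), array([ 0.4647, -0.2826])]
```

```bash
python3 -m pendant '[{"turn":0.1773,"gripper":1},{"turn":0.1773},{"turn":0.1773},{"turn":0.1773},{"turn":0.1773},{"turn":0.1773},{"turn":0.1773}]' && python3 -m pendant '[{"dx":0.0184,"dy":0.0512},{"dx":0.0184,"dy":0.0512},{"dx":0.0184,"dy":0.0512},{"dx":0.0184,"dy":0.0512},{"dx":0.0184,"dy":0.0512},{"dx":0.0184,"dy":0.0512},{"dx":0.0184,"dy":0.0512},{"dx":0.0184,"dy":0.0512},{"dx":0.0184,"dy":0.0512},{"dx":0.0184,"dy":0.0512},{"dx":0.0184,"dy":0.0512},{"dx":0.0184,"dy":0.0512},{"dx":0.0184,"dy":0.0512},{"dx":0.0184,"dy":0.0512},{"dx":0.0184,"dy":0.0512},{"dx":0.0184,"dy":0.0512},{},{}]'
```

```text
$[0]: bad value
```

```bash
python3 -m pendant '[{"gripper":1,"dx":0,"dy":0,"dz":0,"turn":0.1773},{"gripper":1,"dx":0,"dy":0,"dz":0,"turn":0.1773},{"gripper":1,"dx":0,"dy":0,"dz":0,"turn":0.1773},{"gripper":1,"dx":0,"dy":0,"dz":0,"turn":0.1773},{"gripper":1,"dx":0,"dy":0,"dz":0,"turn":0.1773},{"gripper":1,"dx":0,"dy":0,"dz":0,"turn":0.1773},{"gripper":1,"dx":0,"dy":0,"dz":0,"turn":0.1773}]'
```

```text
time: 2.88
ee_pos: [0.2723, 0.5626, 0.1948]
orientation: [[0.992, -0.127, 0.0], [-0.127, -0.992, 0.0], [0.0, -0.0, -1.0]]
ft_force: [0.1, -0.2, 0.8]
opening: 0.0855
```

```bash
python3 -m pendant '[{"gripper":1,"dx":0.0184,"dy":0.0512,"dz":0,"turn":0},{"gripper":1,"dx":0.0184,"dy":0.0512,"dz":0,"turn":0},{"gripper":1,"dx":0.0184,"dy":0.0512,"dz":0,"turn":0},{"gripper":1,"dx":0.0184,"dy":0.0512,"dz":0,"turn":0},{"gripper":1,"dx":0.0184,"dy":0.0512,"dz":0,"turn":0},{"gripper":1,"dx":0.0184,"dy":0.0512,"dz":0,"turn":0},{"gripper":1,"dx":0.0184,"dy":0.0512,"dz":0,"turn":0},{"gripper":1,"dx":0.0184,"dy":0.0512,"dz":0,"turn":0},{"gripper":1,"dx":0.0184,"dy":0.0512,"dz":0,"turn":0},{"gripper":1,"dx":0.0184,"dy":0.0512,"dz":0,"turn":0},{"gripper":1,"dx":0.0184,"dy":0.0512,"dz":0,"turn":0},{"gripper":1,"dx":0.0184,"dy":0.0512,"dz":0,"turn":0},{"gripper":1,"dx":0.0184,"dy":0.0512,"dz":0,"turn":0},{"gripper":1,"dx":0.0184,"dy":0.0512,"dz":0,"turn":0},{"gripper":1,"dx":0.0184,"dy":0.0512,"dz":0,"turn":0},{"gripper":1,"dx":0.0184,"dy":0.0512,"dz":0,"turn":0},{"gripper":1,"dx":0,"dy":0,"dz":0,"turn":0},{"gripper":1,"dx":0,"dy":0,"dz":0,"turn":0}]'
cat > to.py <<'E'
import sys
from h import *
s=manip.read_state(); t=np.array([float(a) for a in sys.argv[1:4]])
R=s["orientation"]; print("t",round(s["time"],2),"tool delta",np.round(R.T@(t-s["ee_pos"]),4),"az",np.degrees(np.arctan2(R[1,0],R[0,0])).round(2),"q",s["q"].round(1))
E
python3 to.py .4652 -.287 .195
```

```text
time: 5.12
ee_pos: [0.4651, -0.2858, 0.1945]
orientation: [[0.993, -0.122, -0.001], [-0.122, -0.993, 0.001], [-0.001, -0.001, -1.0]]
ft_force: [-0.8, 1.0, 0.4]
opening: 0.0853
t 5.12 tool delta [ 0.0003  0.0011 -0.0005] az -6.98 q [-31.7  13.3 103.3   0.   63.5 -24.8]
```

```bash
python3 -m pendant '[{"gripper":1,"dx":0.0003,"dy":0.001,"dz":0.045,"turn":0},{"gripper":1,"dx":0,"dy":0,"dz":0.045,"turn":0},{"gripper":1,"dx":0,"dy":0,"dz":0.0425,"turn":0},{"gripper":1,"dx":0,"dy":0,"dz":0.04,"turn":0},{"gripper":1,"dx":0,"dy":0,"dz":0,"turn":0}]'
python3 - <<'E'
from h import *
crop("side",(220,110,330,210),6,"pics/pick_side.png"); crop("top",(280,160,400,250),6,"pics/pick_top.png")
E
```

```text
time: 5.75
ee_pos: [0.4635, -0.2846, 0.0203]
orientation: [[0.993, -0.119, -0.005], [-0.119, -0.993, 0.003], [-0.005, -0.003, -1.0]]
ft_force: [0.6, 0.2, 0.1]
opening: 0.0855
```

View pics/pick_side.png

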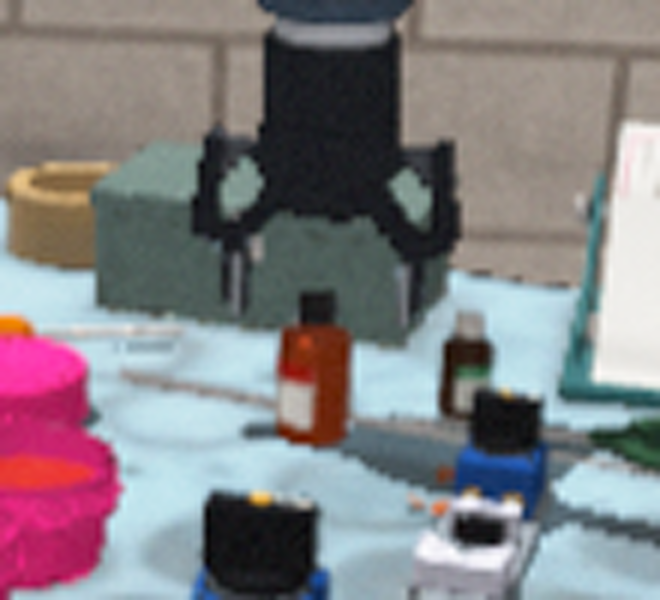

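View pics/pick_top.png

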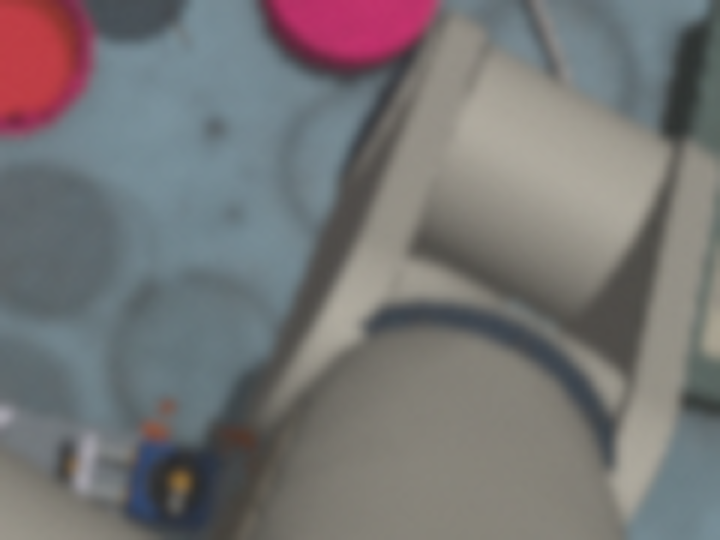

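```bash
python3 - <<'E'
from h import *
s=manip.read_state();print(s["time"],s["ee_pos"],s["joint_velocities"].round(1))
e=s["ee_pos"]
for d in(.04,-.04): print((proj("side",e+[d,0,0])[0]-[220,110])*6)
# tip column 235,310 and 405,325 : height if y as state
for uv in((235,312),(405,325)):
    o,v=ray("side",(220+uv[0]/6,110+uv[1]/6)); k=(e[1]-o[1])/v[1]; print(o+k*v)
im=imaging.camera("side"); crop("side",(220,110,330,210),6,"pics/pick_side2.png",im)
print(manip.read_state()["ee_pos"],manip.read_state()["q"])
E
```

```text
5.85 [ 0.46618562 -0.28661931  0.02332152] [-0.1 -1.2 -1.1 -0.  -0.2 -0.1]
[240.94910358 391.74517487]
[380.7394649  397.99226386]
[ 0.51105176 -0.28661931  0.0713807 ]
[ 0.41504287 -0.28661931  0.06793896]
[ 0.4667924  -0.28717295  0.02396372] [-3.17589661e+01  2.62700939e+01  1.10508026e+02  4.48035980e-03
  4.31116688e+01 -2.48684058e+01]
```

View pics/pick_side2.png

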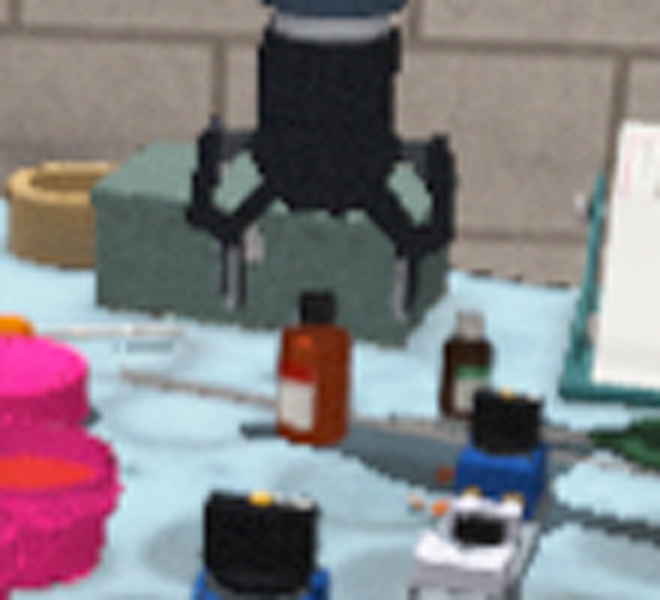

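```bash
python3 - <<'E'
from h import *
a=imaging.camera("side");b=imaging.camera("top")
cv2.imwrite("pics/full_s.png",cv2.resize(a[:,:,::-1],(800,600)));cv2.imwrite("pics/full_t.png",cv2.resize(b[:,:,::-1],(800,600)))
e=manip.read_state()["ee_pos"];print(e)
for z in(0,.05,.1,.15,.2,.3): print(z,(proj("side",e+[0,0,z])[0]*1.5625).round(),(proj("top",e+[0,0,z])[0]*1.5625).round())
print([ (proj(c,[0,0,0])[0]*1.5625).round() for c in("side","top")])
E
```

```text
[ 0.46704257 -0.28766661  0.02422375]
0 [424. 274.] [529. 325.]
0.05 [425. 253.] [533. 323.]
0.1 [426. 230.] [538. 319.]
0.15 [427. 207.] [543. 316.]
0.2 [429. 184.] [549. 312.]
0.3 [431. 134.] [562. 304.]
[array([694., 360.]), array([399., 559.])]
```

View pics/full_s.png

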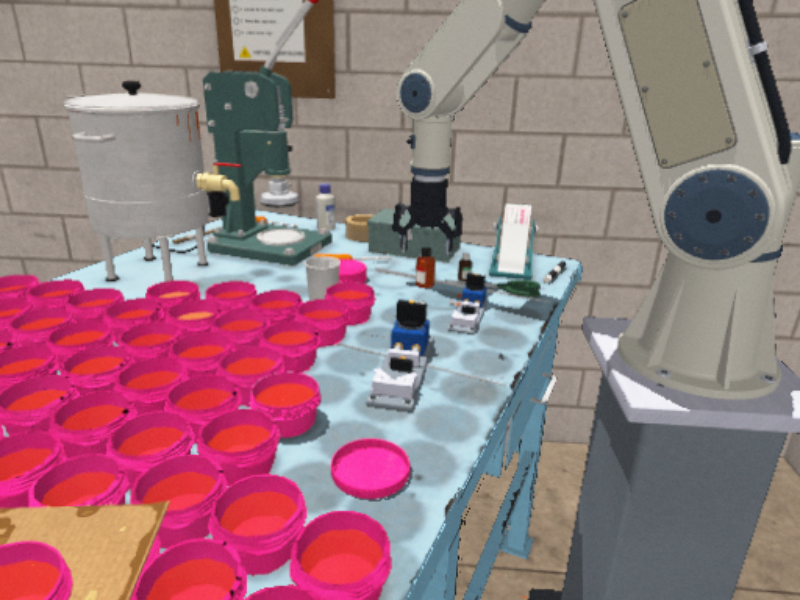

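View pics/full_t.png

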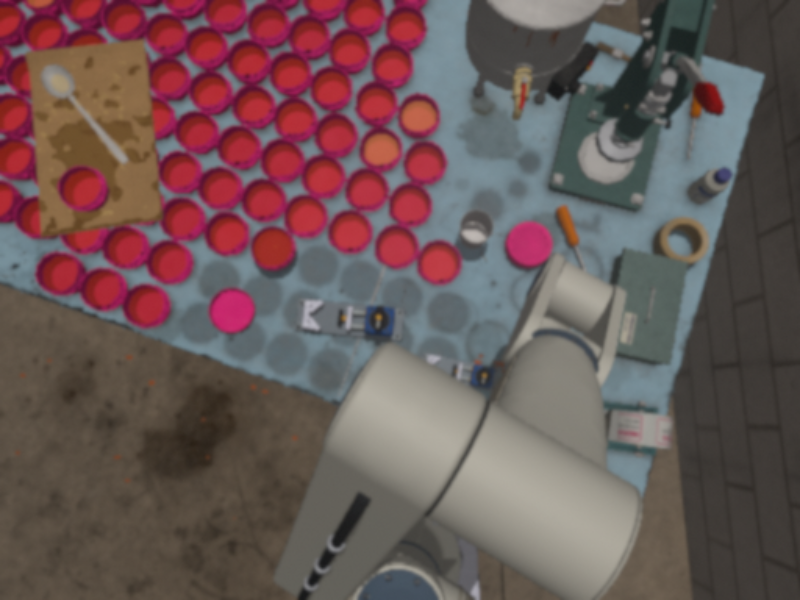

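```bash
python3 - <<'E'
from h import *
e=np.array([.2723,.5626,.1948]); ax=np.array([.4357,.9,0])
for z in(0,.013,.05,.1):
  print(z,[(proj("side",e+[0,0,z]+k*ax)[0]*1.5625).round() for k in(-.05,0,.05)],[(proj("top",e+[0,0,z]+k*ax)[0]*1.5625).round() for k in(-.05,0,.05)])
s=manip.read_state();print(s)
E
python3 - <<'E'
import cv2
a=cv2.imread("pics/side0.png");cv2.imwrite("pics/z1.png",cv2.resize(a[200:500,550:800],(750,900))[:600])
cv2.imwrite("pics/z1.png",cv2.resize(a[250:500,600:800],(480,600)))
E
```

```text
0 [array([679., 444.]), array([671., 479.]), array([662., 521.])] [array([108., 445.]), array([ 83., 434.]), array([ 59., 422.])]
0.013 [array([682., 430.]), array([675., 465.]), array([666., 506.])] [array([105., 446.]), array([ 80., 434.]), array([ 55., 422.])]
0.05 [array([692., 391.]), array([685., 423.]), array([677., 462.])] [array([ 95., 447.]), array([ 70., 435.]), array([ 44., 423.])]
0.1 [array([707., 334.]), array([701., 362.]), array([694., 396.])] [array([ 82., 449.]), array([ 55., 436.]), array([ 29., 423.])]
{'time': 6.0, 'q': array([-3.17877251e+01,  2.62498804e+01,  1.10495273e+02,  1.66549490e-03,
        4.30809712e+01, -2.48740895e+01]), 'joint_velocities': array([-0.26588472,  0.20665472,  0.10667906, -0.09154043, -0.24645524,
        0.06933709]), 'joint_torque': array([ 1.27284466e-01, -5.65740502e+01, -2.33439678e+01,  5.34348248e-03,
        2.52503139e-02,  2.53229628e-03]), 'ee_pos': array([ 0.46704257, -0.28766661,  0.02422375]), 'orientation': array([[ 0.99272259, -0.12039577,  0.00258997],
       [-0.12039196, -0.99272518, -0.00158172],
       [ 0.00276156,  0.0012584 , -0.9999954 ]]), 'ft_force': array([-0.88093572,  0.69940347,  0.09162343]), 'ft_torque': array([-0.04555075, -0.03484558, -0.01367257]), 'opening': 0.08505813630265037}
```

View pics/z1.png

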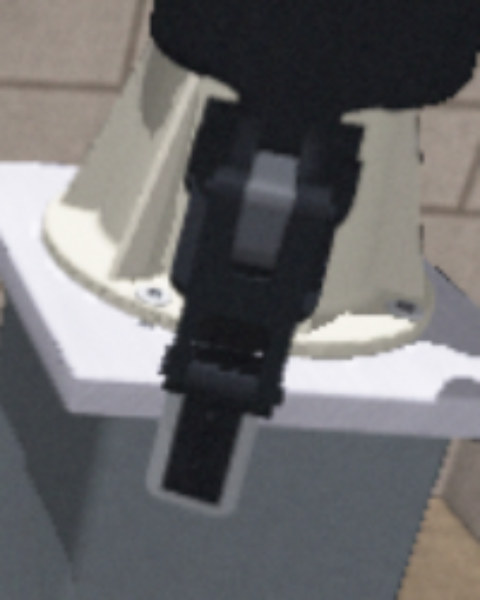

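The picture disagrees with the state. The open fingertips are drawn at crop (235,312) and (405,320), about z≈0.07, while the reported TCP is at z 0.024. Allowing for the 13 mm swing, that leaves about 33 mm unexplained. Before gripping I'll lower 20 mm, which is safe under either reading, and compare again.

```bash
python3 -m pendant '[{"gripper":1,"dx":0,"dy":0,"dz":0.01,"turn":0},{"gripper":1,"dx":0,"dy":0,"dz":0.01,"turn":0},{"gripper":1,"dx":0,"dy":0,"dz":0,"turn":0},{"gripper":1,"dx":0,"dy":0,"dz":0,"turn":0}]'
python3 - <<'E'
from h import *
crop("side",(220,110,330,210),6,"pics/pick_side3.png");print(manip.read_state()["ee_pos"])
E
```

```text
time: 6.5
ee_pos: [0.4656, -0.2872, 0.0021]
orientation: [[0.993, -0.121, -0.0], [-0.121, -0.993, 0.0], [-0.0, -0.0, -1.0]]
ft_force: [-0.1, 0.0, 0.4]
opening: 0.0857
[ 0.46575907 -0.28727624  0.00225549]
```

View pics/pick_side3.png

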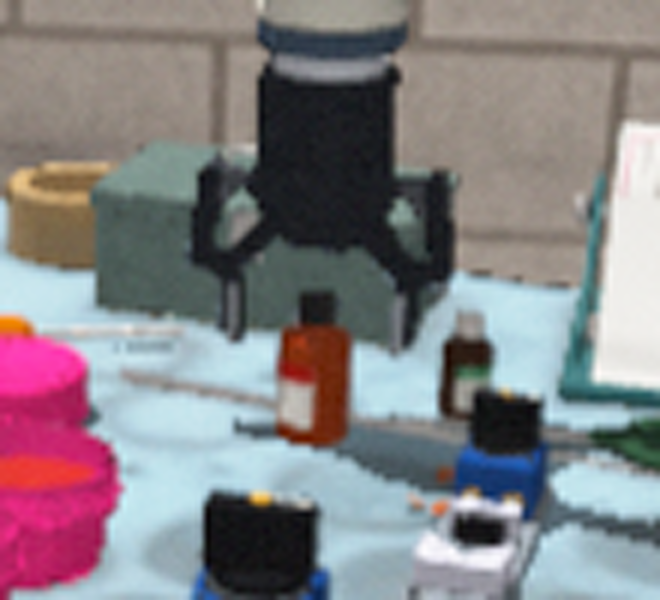

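```bash
python3 - <<'E'
import cv2
from h import *
a=cv2.imread("pics/top0.png");s=cv2.resize(a[390:490,0:200],(800,400),interpolation=cv2.INTER_CUBIC)
e=np.array([.2723,.5626,.1948]); ax=np.array([.4357,.9,0])
for z,col in((.013,(0,255,0)),(.046,(0,0,255))):
  for k in(-.0425,-.057,.0425,.057):
    q=((proj("top",e+[0,0,z]+k*ax)[0]+.5)*1.5625-[0,390])*4; cv2.circle(s,tuple(np.int32(q)),4,col,1)
cv2.imwrite("pics/z2.png",s)
a=cv2.imread("pics/side0.png");s=cv2.resize(a[250:550,600:800],(533,800))[:,:]
s=cv2.resize(a[300:540,620:760],(350,600))
for z,col in((.013,(0,255,0)),(.046,(0,0,255))):
  for k in(-.0425,-.057,.0425,.057):
    q=((proj("side",e+[0,0,z]+k*ax)[0]+.5)*1.5625-[620,300])*2.5; cv2.circle(s,tuple(np.int32(q)),4,col,1)
cv2.imwrite("pics/z3.png",s)
E
```

View pics/z2.png

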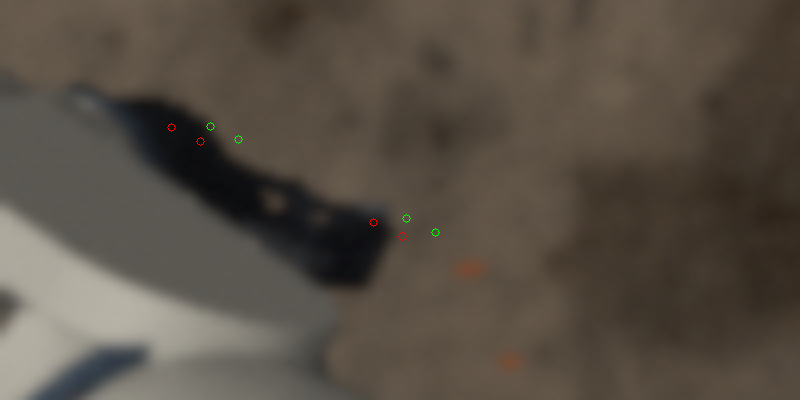

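View pics/z3.png

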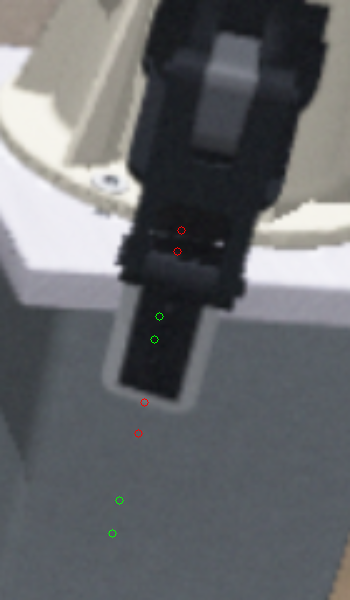

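Both cameras put the real fingertips about 33 mm above where the state implies. The gripper body also would have hit the cap if the state were right, and there is no force. I'll trust the pictures for height and lower another 15 mm, watching the force.

```bash
python3 -m pendant '[{"gripper":1,"dx":0,"dy":0,"dz":0.005,"turn":0},{"gripper":1,"dx":0,"dy":0,"dz":0.005,"turn":0},{"gripper":1,"dx":0,"dy":0,"dz":0.005,"turn":0},{"gripper":1,"dx":0,"dy":0,"dz":0,"turn":0},{"gripper":1,"dx":0,"dy":0,"dz":0,"turn":0}]'
python3 - <<'E'
from h import *
crop("side",(220,110,330,210),6,"pics/pick_side4.png");print(manip.read_state()["ee_pos"])
E
```

```text
time: 7.18
ee_pos: [0.4658, -0.2872, -0.0128]
orientation: [[0.993, -0.121, -0.0], [-0.121, -0.993, 0.0], [-0.0, -0.0, -1.0]]
ft_force: [-0.6, -0.5, -0.3]
opening: 0.0852
[ 0.46583138 -0.28728334 -0.01264065]
```

View pics/pick_side4.png

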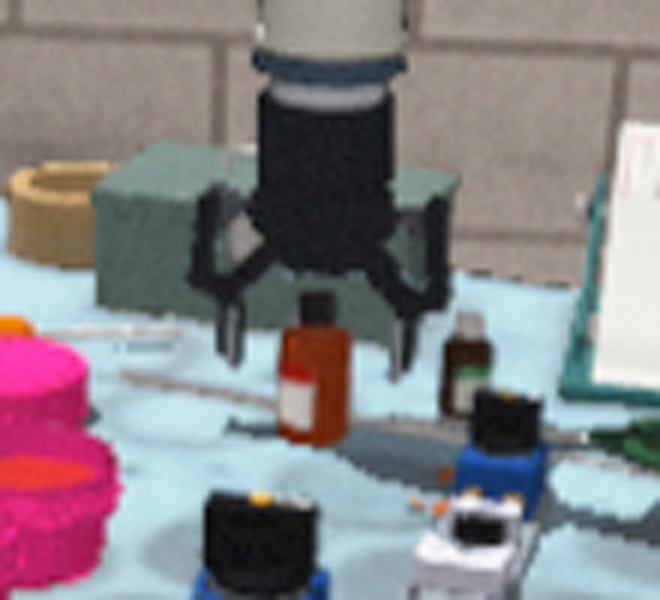

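Fingers are centred on the bottle (gaps of about 40 px each side), tips at row ~372 against the bottle base at ~436, and the body is clear of the cap. I'll go down 3 mm more and grip gently.

```bash
python3 -m pendant '[{"gripper":1,"dx":0,"dy":0,"dz":0.003,"turn":0},{"gripper":0.1,"dx":0,"dy":0,"dz":0,"turn":0},{"gripper":0,"dx":0,"dy":0,"dz":0,"turn":0},{"gripper":-0.2,"dx":0,"dy":0,"dz":0,"turn":0},{"gripper":-0.5,"dx":0,"dy":0,"dz":0,"turn":0},{"gripper":-0.5,"dx":0,"dy":0,"dz":0,"turn":0},{"gripper":-0.5,"dx":0,"dy":0,"dz":0,"turn":0},{"gripper":-0.5,"dx":0,"dy":0,"dz":0,"turn":0}]' 25
python3 - <<'E'
from h import *
crop("side",(220,110,330,210),6,"pics/pick_side5.png");print(manip.read_state()["ee_pos"])
E
```

```text
time: 8.22
ee_pos: [0.4658, -0.2873, -0.0156]
orientation: [[0.993, -0.121, 0.0], [-0.121, -0.993, -0.0], [0.0, 0.0, -1.0]]
ft_force: [-1.4, 1.0, 4.2]
opening: 0.0407
[ 0.46578696 -0.28726358 -0.01558493]
```

View pics/pick_side5.png

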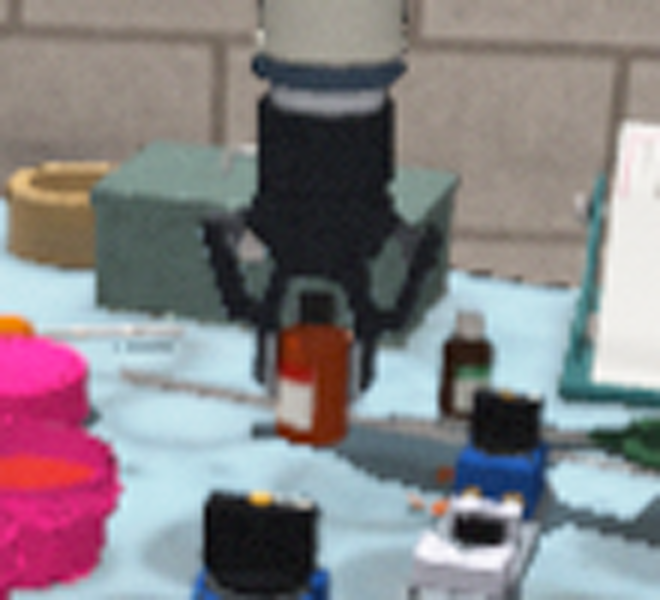

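```bash
python3 -m pendant '[{"gripper":-0.5,"dx":0,"dy":0,"dz":-0.01,"turn":0},{"gripper":-0.5,"dx":0,"dy":0,"dz":-0.03,"turn":0},{"gripper":-0.5,"dx":0,"dy":0,"dz":-0.04,"turn":0},{"gripper":-0.5,"dx":0,"dy":0,"dz":-0.04,"turn":0},{"gripper":-0.5,"dx":0,"dy":0,"dz":-0.026,"turn":0},{"gripper":-0.5,"dx":-0.001,"dy":-0.02,"dz":0,"turn":0},{"gripper":-0.5,"dx":-0.002,"dy":-0.04,"dz":0,"turn":0},{"gripper":-0.5,"dx":-0.002,"dy":-0.04,"dz":0,"turn":0},{"gripper":-0.5,"dx":-0.002,"dy":-0.04,"dz":0,"turn":0},{"gripper":-0.5,"dx":-0.002,"dy":-0.04,"dz":0,"turn":0},{"gripper":-0.5,"dx":-0.002,"dy":-0.045,"dz":0,"turn":0},{"gripper":-0.5,"dx":-0.002,"dy":-0.045,"dz":0,"turn":0},{"gripper":-0.5,"dx":-0.002,"dy":-0.045,"dz":0,"turn":0},{"gripper":-0.5,"dx":-0.002,"dy":-0.045,"dz":0,"turn":0},{"gripper":-0.5,"dx":-0.002,"dy":-0.04,"dz":0,"turn":0},{"gripper":-0.5,"dx":-0.001,"dy":-0.02,"dz":0,"turn":0},{"gripper":-0.5,"dx":0,"dy":-0.0078,"dz":0,"turn":0},{"gripper":-0.5,"dx":0,"dy":0,"dz":0,"turn":0},{"gripper":-0.5,"dx":0,"dy":0,"dz":0,"turn":0}]'
python3 to.py .4976 .1396 -.005
python3 - <<'E'
from h import *
im=imaging.camera("side");crop("side",(200,100,330,270),4,"pics/hold_side.png",im)
im=imaging.camera("top");crop("top",(150,140,300,260),5,"pics/hold_top.png",im)
E
```

```text
time: 10.65
ee_pos: [0.4974, 0.1389, 0.1301]
orientation: [[0.993, -0.122, -0.0], [-0.122, -0.993, -0.0], [-0.0, 0.0, -1.0]]
ft_force: [0.1, -0.1, 0.0]
opening: 0.0405
t 10.65 tool delta [ 0.0002 -0.0008  0.1351] az -6.99 q [ 15.4  15.  110.3  -0.   54.7  22.4]
```

View pics/hold_side.png

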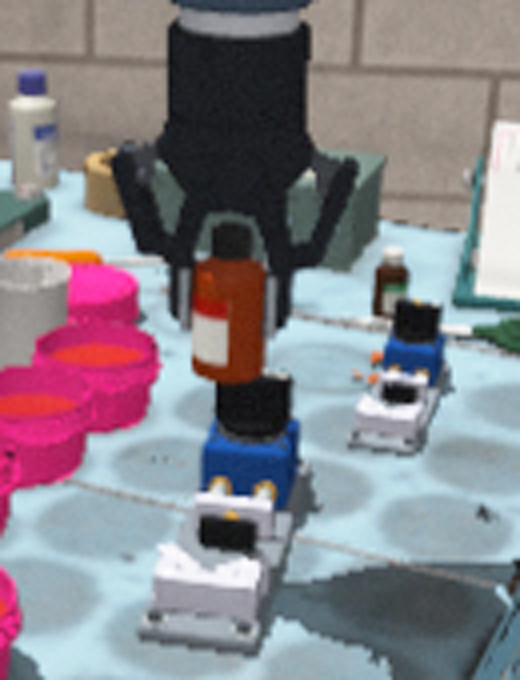

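View pics/hold_top.png

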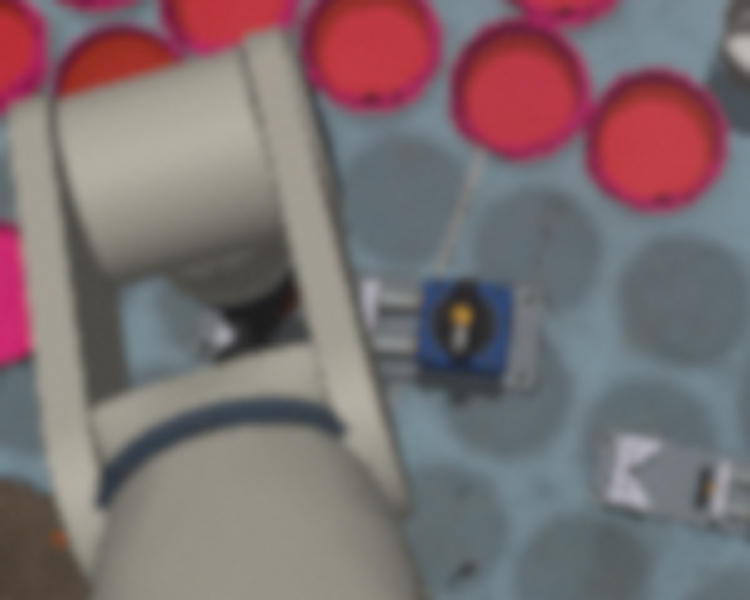

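```bash
python3 - <<'E'
from h import *
b=np.array([.4974+.0005,.1389+.0043,.1457])
for z in(0,.085): print(((proj("side",b+[0,0,z])[0]+.5-[200,100])*4).round())
from scipy.optimize import least_squares
E
```

```text
[228. 373.]
[232. 231.]
```

Bottle held where predicted: bottom (228,380), cap (232,226) in the crop. Lowering into the gap.

```bash
python3 -m pendant '[{"gripper":-0.5,"dx":0.0002,"dy":-0.0008,"dz":0.03,"turn":0},{"gripper":-0.5,"dx":0,"dy":0,"dz":0.035,"turn":0},{"gripper":-0.5,"dx":0,"dy":0,"dz":0.03,"turn":0},{"gripper":-0.5,"dx":0,"dy":0,"dz":0.02,"turn":0},{"gripper":-0.5,"dx":0,"dy":0,"dz":0.01,"turn":0},{"gripper":-0.5,"dx":0,"dy":0,"dz":0.005,"turn":0},{"gripper":-0.5,"dx":0,"dy":0,"dz":0,"turn":0},{"gripper":-0.5,"dx":0,"dy":0,"dz":0,"turn":0}]'
python3 to.py .4976 .1396 -.005
python3 - <<'E'
from h import *
im=imaging.camera("side");crop("side",(220,130,300,270),5,"pics/place_side.png",im)
print(manip.read_state()["ft_force"])
E
```

```text
time: 11.75
ee_pos: [0.4984, 0.1408, 0.001]
orientation: [[0.993, -0.121, 0.001], [-0.121, -0.993, 0.0], [0.001, -0.0, -1.0]]
ft_force: [0.1, -0.3, -0.5]
opening: 0.0401
t 11.75 tool delta [-0.0007  0.0012  0.006 ] az -6.94 q [ 15.6  26.5 114.7  -0.   38.7  22.5]
[ 0.20921988 -0.23718721 -1.00485259]
```

View pics/place_side.png

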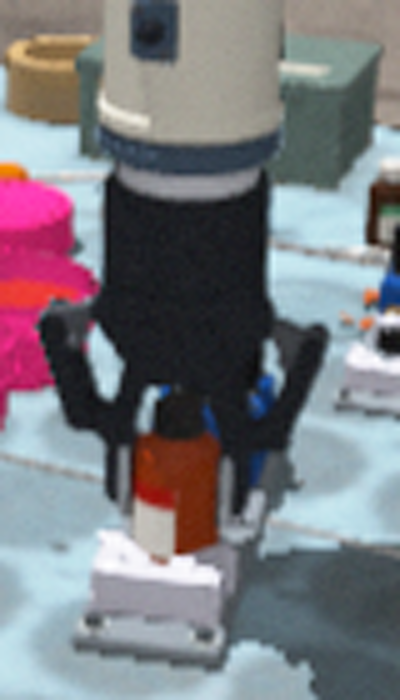

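```bash
python3 -m pendant '[{"gripper":-0.5,"dx":-0.0007,"dy":0.001,"dz":0.002,"turn":0},{"gripper":-0.5,"dx":0,"dy":0,"dz":0.002,"turn":0},{"gripper":-0.5,"dx":0,"dy":0,"dz":0,"turn":0},{"gripper":-0.5,"dx":0,"dy":0,"dz":0,"turn":0}]'; python3 to.py .4976 .1396 -.005;  python3 -m pendant '[{"gripper":-0.5,"dx":0,"dy":0,"dz":0.001,"turn":0},{"gripper":-0.5,"dx":0,"dy":0,"dz":0,"turn":0},{"gripper":-0.5,"dx":0,"dy":0,"dz":0,"turn":0}]'
```

```text
time: 12.3
ee_pos: [0.4971, 0.1397, -0.0038]
orientation: [[0.993, -0.121, -0.0], [-0.121, -0.993, -0.0], [-0.0, 0.0, -1.0]]
ft_force: [-0.1, -0.3, -0.9]
opening: 0.0405
t 12.3 tool delta [0.0006 0.0001 0.0012] az -6.94 q [ 15.5  26.9 115.    0.   38.1  22.5]
time: 12.68
ee_pos: [0.4971, 0.1397, -0.0047]
orientation: [[0.993, -0.121, -0.0], [-0.121, -0.993, -0.0], [-0.0, 0.0, -1.0]]
ft_force: [-0.9, -0.0, -0.4]
opening: 0.0407
```

```bash
for i in 1; do python3 -m pendant '[{"gripper":-0.5,"dx":0,"dy":0,"dz":0.001,"turn":0},{"gripper":-0.5,"dx":0,"dy":0,"dz":0,"turn":0},{"gripper":-0.5,"dx":0,"dy":0,"dz":0,"turn":0}]'; done;  python3 -m pendant '[{"gripper":-0.5,"dx":0,"dy":0,"dz":0.0007,"turn":0},{"gripper":-0.5,"dx":0,"dy":0,"dz":0,"turn":0},{"gripper":-0.5,"dx":0,"dy":0,"dz":0,"turn":0}]'
```

```text
time: 13.05
ee_pos: [0.4971, 0.1397, -0.0056]
orientation: [[0.993, -0.121, 0.0], [-0.121, -0.993, 0.0], [0.0, -0.0, -1.0]]
ft_force: [-0.9, -0.1, 3.0]
opening: 0.0406
time: 13.42
ee_pos: [0.4972, 0.1398, -0.0057]
orientation: [[0.993, -0.121, 0.0], [-0.121, -0.993, 0.0], [0.0, -0.0, -1.0]]
ft_force: [-3.1, -1.0, 13.9]
opening: 0.0402
```

```bash
python3 -m pendant '[{"gripper":-0.5,"dx":0,"dy":0,"dz":-0.0008,"turn":0},{"gripper":0.05,"dx":0,"dy":0,"dz":0,"turn":0},{"gripper":0.1,"dx":0,"dy":0,"dz":0,"turn":0},{"gripper":0.4,"dx":0,"dy":0,"dz":0,"turn":0},{"gripper":0.5,"dx":0,"dy":0,"dz":0,"turn":0},{"gripper":0.5,"dx":0,"dy":0,"dz":0,"turn":0}]'
python3 - <<'E'
from h import *
im=imaging.camera("side");crop("side",(220,150,300,270),5,"pics/rel_side.png",im)
E
```

```text
time: 14.18
ee_pos: [0.497, 0.1397, -0.0057]
orientation: [[0.993, -0.121, -0.0], [-0.121, -0.993, -0.0], [-0.0, 0.0, -1.0]]
ft_force: [-1.0, 0.6, -0.1]
opening: 0.064
```

View pics/rel_side.png

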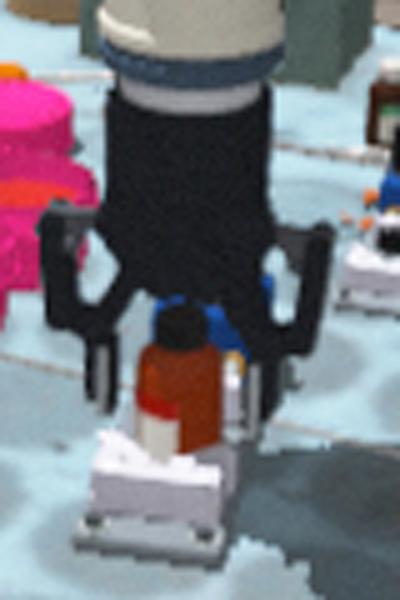

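```bash
python3 -m pendant '[{"gripper":0.5,"dx":0,"dy":0,"dz":-0.02,"turn":0},{"gripper":0.5,"dx":0,"dy":0,"dz":-0.045,"turn":0},{"gripper":0.5,"dx":0,"dy":0,"dz":-0.055,"turn":0},{"gripper":0.5,"dx":0,"dy":0.028,"dz":0,"turn":0},{"gripper":0.5,"dx":0,"dy":0.042,"dz":0,"turn":0},{"gripper":0.5,"dx":0.0006,"dy":0.0416,"dz":0,"turn":0},{"gripper":0.5,"dx":0,"dy":0,"dz":0,"turn":-0.1745},{"gripper":0.5,"dx":0,"dy":0,"dz":0,"turn":-0.1745},{"gripper":0.5,"dx":0,"dy":0,"dz":0,"turn":-0.1745},{"gripper":0.5,"dx":0,"dy":0,"dz":0,"turn":-0.1745},{"gripper":0.5,"dx":0,"dy":0,"dz":0,"turn":-0.1745},{"gripper":0.5,"dx":0,"dy":0,"dz":0,"turn":-0.1745},{"gripper":0.5,"dx":0,"dy":0,"dz":0,"turn":-0.1745},{"gripper":0.5,"dx":0,"dy":0,"dz":0,"turn":-0.1745},{"gripper":0.5,"dx":0,"dy":0,"dz":0,"turn":-0.1745},{"gripper":0.5,"dx":0,"dy":0,"dz":0,"turn":0},{"gripper":0.5,"dx":0,"dy":0,"dz":0,"turn":0}]'
python3 to.py .4841 .0289 .035
python3 - <<'E'
from h import *
im=imaging.camera("side");crop("side",(210,130,310,270),5,"pics/k_side.png",im)
im=imaging.camera("top");crop("top",(150,140,300,260),5,"pics/k_top.png",im)
E
```

```text
time: 16.35
ee_pos: [0.4841, 0.0289, 0.1144]
orientation: [[0.125, 0.992, 0.0], [0.992, -0.125, -0.0], [0.0, 0.0, -1.0]]
ft_force: [0.3, -0.3, -0.2]
opening: 0.0641
t 16.35 tool delta [ 0.     -0.      0.0794] az 82.83 q [  3.2  13.6 114.7  -0.   51.7 -79.6]
```

View pics/k_side.png

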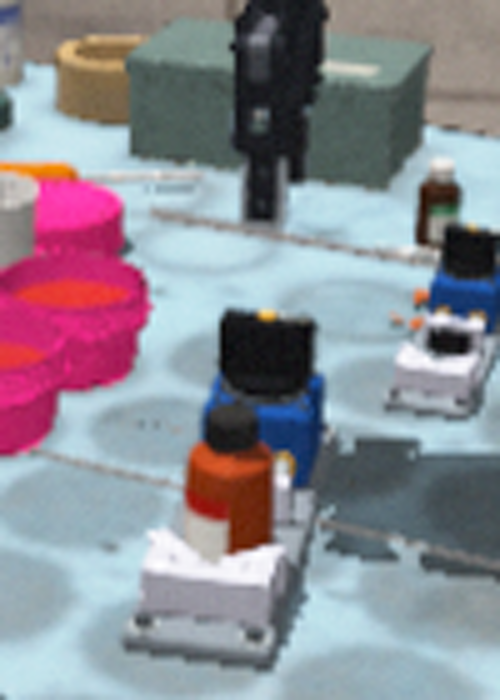

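View pics/k_top.png

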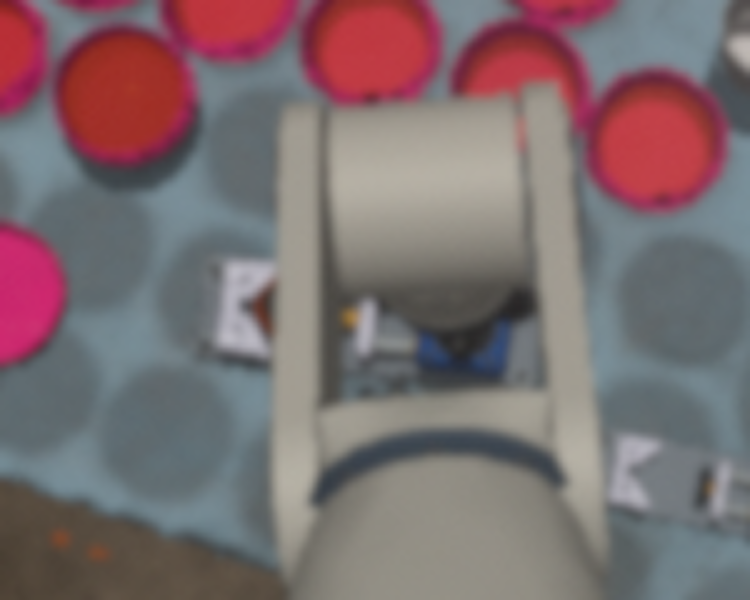

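```bash
python3 -m pendant '[{"gripper":0.5,"dx":0,"dy":0,"dz":0.025,"turn":0},{"gripper":0.5,"dx":0,"dy":0,"dz":0.03,"turn":0},{"gripper":0.5,"dx":0,"dy":0,"dz":0.015,"turn":0},{"gripper":0.5,"dx":0,"dy":0,"dz":0.007,"turn":0},{"gripper":0.5,"dx":0,"dy":0,"dz":0.003,"turn":0},{"gripper":0.5,"dx":0,"dy":0,"dz":0,"turn":0},{"gripper":0.5,"dx":0,"dy":0,"dz":0,"turn":0}]'
python3 - <<'E'
from h import *
im=imaging.camera("side");crop("side",(210,130,310,270),5,"pics/k_side2.png",im)
E
```

```text
time: 17.32
ee_pos: [0.4847, 0.0289, 0.035]
orientation: [[0.121, 0.993, 0.001], [0.993, -0.121, 0.0], [0.0, 0.001, -1.0]]
ft_force: [0.1, -0.0, 0.6]
opening: 0.0641
```

View pics/k_side2.png

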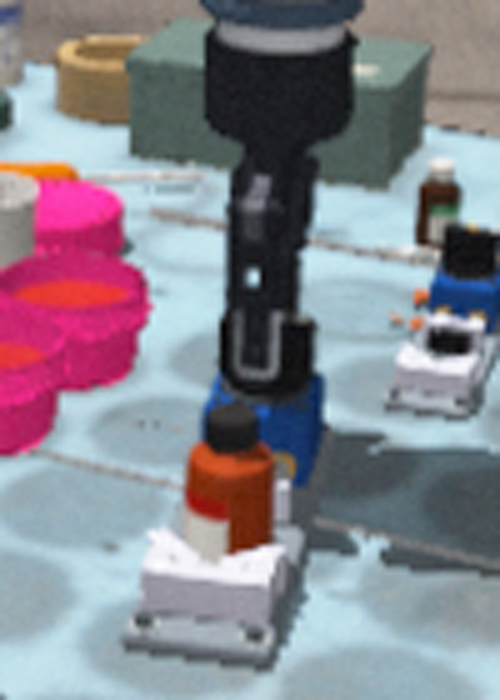

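```bash
python3 -m pendant '[{"gripper":0.2,"dx":0,"dy":0.0006,"dz":0.003,"turn":0},{"gripper":-0.2,"dx":0,"dy":0,"dz":0,"turn":0},{"gripper":-0.4,"dx":0,"dy":0,"dz":0,"turn":0},{"gripper":-0.5,"dx":0,"dy":0,"dz":0,"turn":0},{"gripper":-0.5,"dx":0,"dy":0,"dz":0,"turn":0},{"gripper":-0.55,"dx":0,"dy":0,"dz":0,"turn":0},{"gripper":-0.6,"dx":0,"dy":0,"dz":0,"turn":0},{"gripper":-1,"dx":0,"dy":0,"dz":0,"turn":0},{"gripper":-1,"dx":0,"dy":0,"dz":0,"turn":0},{"gripper":-1,"dx":0,"dy":0,"dz":0,"turn":0}]' 100; python3 -c "
from h import *
s=manip.read_state();print(s['ft_force'],s['ft_torque'],s['q'][5])"
```

```text
time: 18.62
ee_pos: [0.4848, 0.0288, 0.0316]
orientation: [[0.121, 0.993, -0.0], [0.993, -0.121, 0.0], [0.0, -0.0, -1.0]]
ft_force: [-0.9, -0.1, 6.1]
opening: 0.0142
[-0.86831488 -0.13094491  6.10147506] [-0.15876784  0.25475719 -0.26067285] -79.81278946626763
```

```bash
cat > rd.py <<'E'
from h import *
s=manip.read_state();R=s["orientation"];print("Tz",s['ft_torque'][2].round(3),"F",s['ft_force'].round(1),"az",np.degrees(np.arctan2(R[1,0],R[0,0])).round(1),"q6",s['q'][5].round(1), "jt6",s["joint_torque"][5].round(3))
E
python3 -m pendant '[{"gripper":-1,"dx":0,"dy":0,"dz":0,"turn":0.1},{"gripper":-1,"dx":0,"dy":0,"dz":0,"turn":0.1}]'; python3 rd.py;  python3 -m pendant '[{"gripper":-1,"dx":0,"dy":0,"dz":0,"turn":0.1},{"gripper":-1,"dx":0,"dy":0,"dz":0,"turn":0.1}]'; python3 rd.py; python3 -m pendant '[{"gripper":-1,"dx":0,"dy":0,"dz":0,"turn":0.1},{"gripper":-1,"dx":0,"dy":0,"dz":0,"turn":0.1}]'; python3 rd.py
```

```text
time: 18.88
ee_pos: [0.4848, 0.0288, 0.0316]
orientation: [[0.318, 0.948, 0.0], [0.948, -0.318, -0.0], [-0.0, 0.0, -1.0]]
ft_force: [-1.8, 0.1, 5.6]
opening: 0.0141
Tz 0.607 F [-1.8  0.1  5.6] az 71.5 q6 -68.2 jt6 -0.795
time: 19.12
ee_pos: [0.4848, 0.0289, 0.0317]
orientation: [[0.501, 0.866, 0.0], [0.866, -0.501, 0.0], [0.0, 0.0, -1.0]]
ft_force: [-1.2, 2.1, 5.3]
opening: 0.0145
Tz 0.233 F [-1.2  2.1  5.3] az 60.0 q6 -56.7 jt6 -1.109
time: 19.38
ee_pos: [0.4849, 0.029, 0.0317]
orientation: [[0.663, 0.749, 0.0], [0.749, -0.663, 0.0], [0.0, 0.0, -1.0]]
ft_force: [-2.3, 0.5, 4.3]
opening: 0.0141
Tz 0.212 F [-2.3  0.5  4.3] az 48.5 q6 -45.3 jt6 -1.105
```

```bash
python3 -m pendant '[{"gripper":-1,"dx":0,"dy":0,"dz":0,"turn":0.1},{"gripper":-1,"dx":0,"dy":0,"dz":0,"turn":0.1},{"gripper":-1,"dx":0,"dy":0,"dz":0,"turn":0.05},{"gripper":-1,"dx":0,"dy":0,"dz":0,"turn":0.05}]'>/dev/null; python3 rd.py
python3 -m pendant '[{"gripper":-1,"dx":0,"dy":0,"dz":0,"turn":0.05},{"gripper":-1,"dx":0,"dy":0,"dz":0,"turn":0.05}]'>/dev/null; python3 rd.py
python3 -m pendant '[{"gripper":-1,"dx":0,"dy":0,"dz":0,"turn":0.05},{"gripper":-1,"dx":0,"dy":0,"dz":0,"turn":0.05}]'>/dev/null; python3 rd.py
python3 -m pendant '[{"gripper":-1,"dx":0,"dy":0,"dz":0,"turn":0.05},{"gripper":-1,"dx":0,"dy":0,"dz":0,"turn":0.05}]'>/dev/null; python3 rd.py
```

```text
Tz 0.238 F [-1.2  1.2  3.8] az 31.4 q6 -28.2 jt6 -0.44
Tz 0.2 F [0.5 2.3 3.6] az 25.7 q6 -22.5 jt6 -0.451
Tz 0.279 F [-0.8  3.2  5.2] az 19.9 q6 -16.7 jt6 -0.451
Tz 0.228 F [0.7 2.4 4.7] az 14.2 q6 -11.0 jt6 -0.438
```

```bash

python3 -m pendant '[{"gripper":-1,"dx":0,"dy":0,"dz":0,"turn":0.05},{"gripper":-1,"dx":0,"dy":0,"dz":0,"turn":0.05}]'>/dev/null; python3 rd.py
python3 -m pendant '[{"gripper":-1,"dx":0,"dy":0,"dz":0,"turn":0.05},{"gripper":-1,"dx":0,"dy":0,"dz":0,"turn":0.05}]'>/dev/null; python3 rd.py
python3 -m pendant '[{"gripper":-1,"dx":0,"dy":0,"dz":0,"turn":0.05},{"gripper":-1,"dx":0,"dy":0,"dz":0,"turn":0.05}]'>/dev/null; python3 rd.py
python3 - <<'E'
from h import *
im=imaging.camera("side");crop("side",(220,190,290,270),8,"pics/t1_side.png",im)
im=imaging.camera("top");crop("top",(180,170,270,230),8,"pics/t1_top.png",im)
E
```

```text
Tz 0.275 F [-0.1  1.6  4.2] az 8.5 q6 -5.3 jt6 -0.412
Tz 0.27 F [-0.5  3.1  3.7] az 2.8 q6 0.5 jt6 -0.386
Tz 0.289 F [-0.3  2.4  3. ] az -3.0 q6 6.2 jt6 -0.358
```

View pics/t1_side.png

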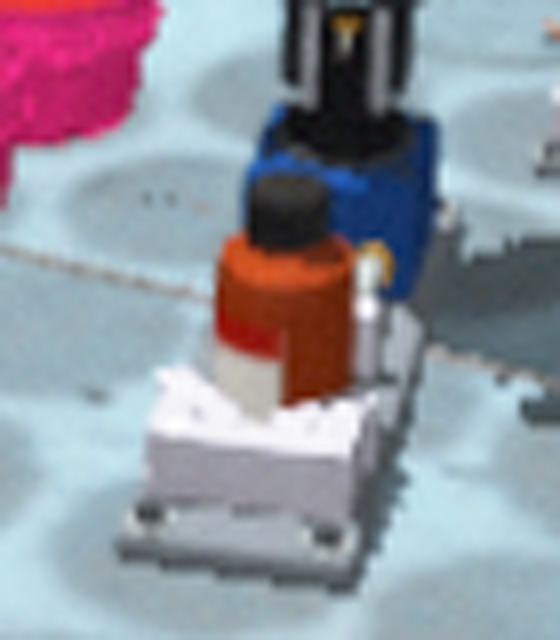

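View pics/t1_top.png

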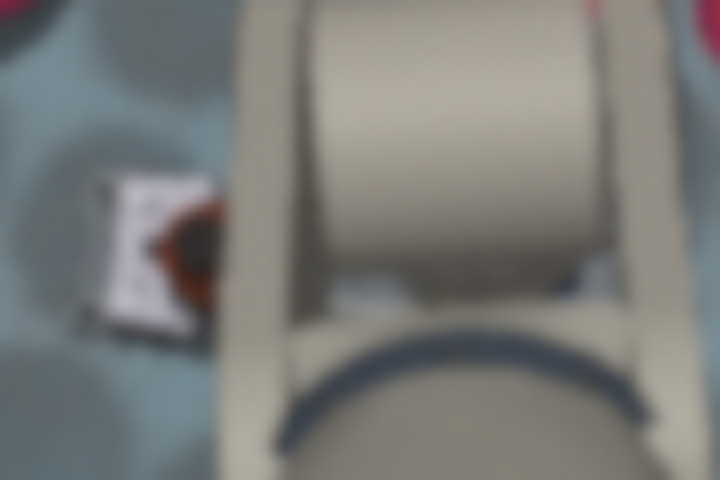

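```bash
python3 rd.py; python3 - <<'E'
from h import *
from scipy.optimize import least_squares
a=cv2.imread("pics/k_side2.png");a=cv2.resize(a,(100,140),interpolation=cv2.INTER_AREA)  # offs 210,130
b=imaging.camera("side")[:,:,::-1]; 
def shift(r):
    l,t,rr,bt=r
    A=cv2.cvtColor(a[t-130:bt-130,l-210:rr-210],cv2.COLOR_BGR2GRAY); 
    best=None
    up=8
    A8=cv2.resize(A,None,fx=up,fy=up,interpolation=cv2.INTER_CUBIC)
    B=cv2.cvtColor(b[t-4:bt+4,l-4:rr+4].copy(),cv2.COLOR_BGR2GRAY);B8=cv2.resize(B,None,fx=up,fy=up,interpolation=cv2.INTER_CUBIC)
    m=cv2.matchTemplate(B8,A8,cv2.TM_CCOEFF_NORMED);_,v,_,p=cv2.minMaxLoc(m);return v,(p[0]/up-4,p[1]/up-4)
print("bottle",shift((244,208,268,240)),"vblock/plate",shift((232,246,272,264)))
p=(.4986,.1480,-.1213)
A=proj("side",vise(*p,[(0,-.0045,.06)]))[0];B=proj("side",vise(*p,[(0,0,.06)]))[0];print("4.5mm ->",B-A)
E
python3 rd.py
```

```text
Tz -0.064 F [0.1 2.2 4.2] az -2.9 q6 6.1 jt6 0.501
bottle (0.957274317741394, (-0.5, 0.625)) vblock/plate (0.9886632561683655, (0.0, 0.0))
4.5mm -> [-0.34327153  0.89527236]
Tz -0.097 F [0.3 2.7 4.2] az -2.9 q6 6.1 jt6 0.123
```

Torque rises linearly after touch: jt6 goes −0.451 → −0.358, about +0.09 N·m, so roughly 12 N. The angle since touch is about 0.3–0.35 rad. The bottle image moved about 3–4 mm into the V and then stopped. I'll let go of the knob and back off.

```bash
python3 -m pendant '[{"gripper":-0.5,"dx":0,"dy":0,"dz":0,"turn":0},{"gripper":0,"dx":0,"dy":0,"dz":0,"turn":0},{"gripper":0.4,"dx":0,"dy":0,"dz":0,"turn":0},{"gripper":0.4,"dx":0,"dy":0,"dz":0,"turn":0},{"gripper":0.4,"dx":0,"dy":0,"dz":0,"turn":0},{"gripper":0.4,"dx":0,"dy":0,"dz":-0.02,"turn":0},{"gripper":0.4,"dx":0,"dy":0,"dz":-0.04,"turn":0},{"gripper":0.4,"dx":0,"dy":0,"dz":-0.05,"turn":0},{"gripper":0.4,"dx":0,"dy":0,"dz":-0.05,"turn":0},{"gripper":0.4,"dx":0,"dy":0.05,"dz":-0.02,"turn":0},{"gripper":0.4,"dx":0,"dy":0.06,"dz":0,"turn":0},{"gripper":0.4,"dx":0,"dy":0.06,"dz":0,"turn":0},{"gripper":0.4,"dx":0,"dy":0.06,"dz":0,"turn":0},{"gripper":0.4,"dx":0,"dy":0.06,"dz":0,"turn":0},{"gripper":0.4,"dx":0,"dy":0,"dz":0,"turn":0}]'
python3 rd.py
python3 - <<'E'
from h import *
im=imaging.camera("side");crop("side",(210,150,310,270),6,"pics/f_side.png",im)
im=imaging.camera("top");crop("top",(170,170,290,240),6,"pics/f_top.png",im)
E
```

```text
time: 23.4
ee_pos: [0.4696, -0.2645, 0.2112]
orientation: [[0.998, -0.055, 0.0], [-0.055, -0.998, -0.001], [0.0, 0.001, -1.0]]
ft_force: [1.0, 0.8, 0.8]
opening: 0.0599
Tz -0.025 F [1.  0.8 0.8] az -3.1 q6 -26.4 jt6 -0.677
```

View pics/f_side.png

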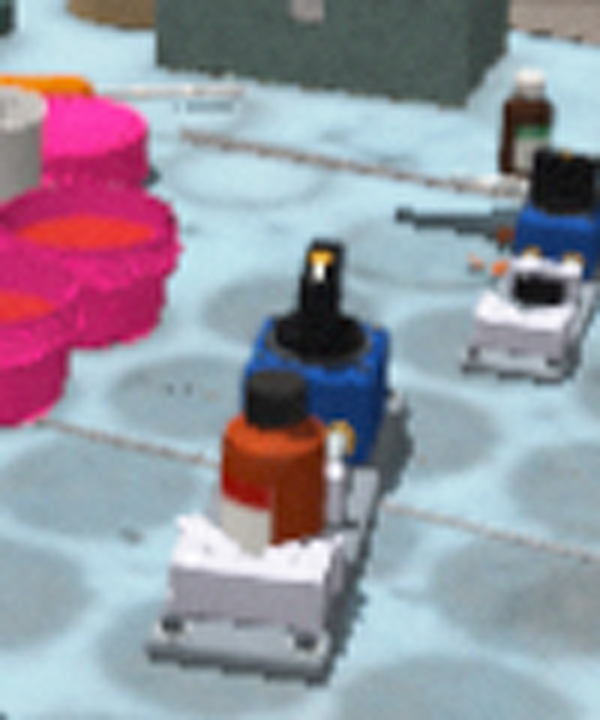

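View pics/f_top.png

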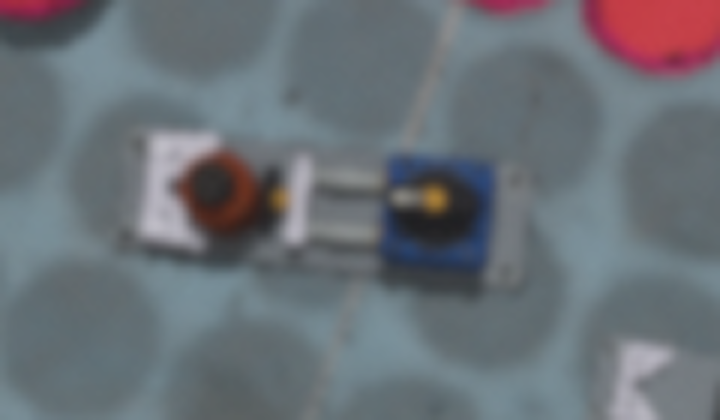

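```bash
python3 - <<'E'
from h import *
p=(.4986,.1480,-.1213)
def inv(w): 
    c,s=np.cos(p[2]),np.sin(p[2]); d=np.array(w[:2])-p[:2]; return np.array([c*d[0]+s*d[1],-s*d[0]+c*d[1]])*1000
T=lambda u,v:(170+(u+.5)/6-.5,170+(v+.5)/6-.5)
print("cap",inv(onz("top",T(212,184),.095)),"jaw front top",inv(onz("top",T(287,198),.036)),"jaw back",inv(onz("top",T(312,200),.036)),"knobc",inv(onz("top",T(434,197),.095)),"vback",inv(onz("top",T(143,190),.034)))
for c in("side","top"):
    for t in("bottle_mid","jaw_head"): print(c,t,[(np.round(d["position"],1).tolist(),round(d["confidence"],2), inv(onz(c,d["position"][::-1],.0525 if t[0]=="b" else .02)).round(1).tolist()) for d in spotter.pinpoint(c,t)])
for c in("cup_mid","small_bottle_mid","open_lid_mid","driver_mid"): print(c,[(np.round(d["position"],1).tolist(),round(d["confidence"],2)) for d in spotter.pinpoint("top",c)])
print(manip.read_state()["time"])
E
```

```text
cap [-2.5380334  -3.63161847] jaw front top [  1.24168109 -37.52846087] jaw back [  1.4295005  -51.30223933] knobc [   1.56592073 -120.59833122] vback [-1.52411616 41.96634042]
side bottle_mid [([229.4, 255.8], 0.75, [-1.9, -1.2]), ([166.0, 218.6], 0.3, [201.6, -408.0])]
side jaw_head [([300.8, 234.9], 0.47, [-2.9, 219.2]), ([230.3, 254.3], 0.42, [10.5, -53.2]), ([200.3, 301.3], 0.42, [-92.9, -264.2])]
top bottle_mid [([202.1, 206.8], 0.74, [-2.5, -4.7]), ([201.7, 149.8], 0.48, [-18.6, 180.0])]
top jaw_head [([202.5, 217.3], 0.61, [3.5, -35.4]), ([238.6, 292.2], 0.44, [-92.0, -293.0])]
cup_mid []
small_bottle_mid []
open_lid_mid [([198.0, 148.9], 0.67)]
driver_mid []
23.9
```

```bash
python3 - <<'E'
from h import *
p=(.4986,.1480,-.1213)
th=np.linspace(0,2*np.pi,60)
out=[]
for y,col in((0,(0,255,0)),(-.004,(255,0,255))):
  out.append([(np.c_[.021*np.cos(th),y+.021*np.sin(th),0*th+.06],col),(np.c_[.021*np.cos(th),y+.021*np.sin(th),0*th+.034],col),(np.c_[.010*np.cos(th),y+.010*np.sin(th),0*th+.095],col)])
vb=np.array([(-.03,.042,.034),(.03,.042,.034),(.03,.003,.034),(.0267,.003,.034),(0,.0297,.034),(-.0267,.003,.034),(-.03,.003,.034)])
for c,(l,t,r,b) in(("side",(230,205,280,265)),("top",(180,180,235,225))):
    im=imaging.camera(c)[:,:,::-1]; k=10 if c=="side" else 14
    base=cv2.resize(im[t:b,l:r],None,fx=k,fy=k,interpolation=cv2.INTER_CUBIC)
    for o in out:
      for pts,col in o:
        q=((proj(c,vise(*p,pts))-[l,t]+.5)*k-.5).astype(np.int32); cv2.polylines(base,[q],True,col,1)
    q=((proj(c,vise(*p,vb))-[l,t]+.5)*k-.5).astype(np.int32); cv2.polylines(base,[q],True,(255,255,0),1)
    cv2.imwrite(f"pics/g_{c}.png",base)
E
```

```text
(no output)
```

View pics/g_side.png

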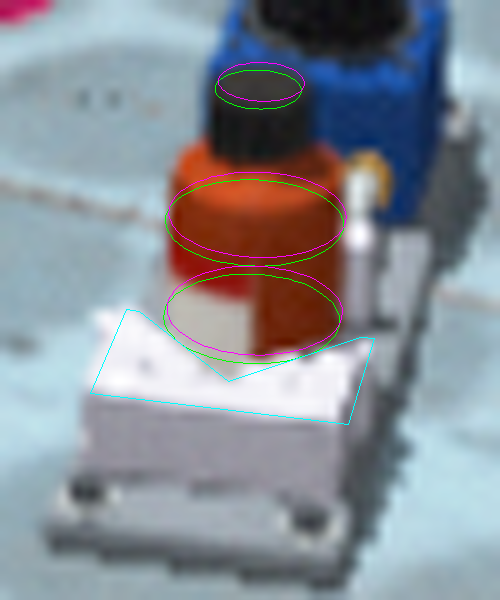

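View pics/g_top.png

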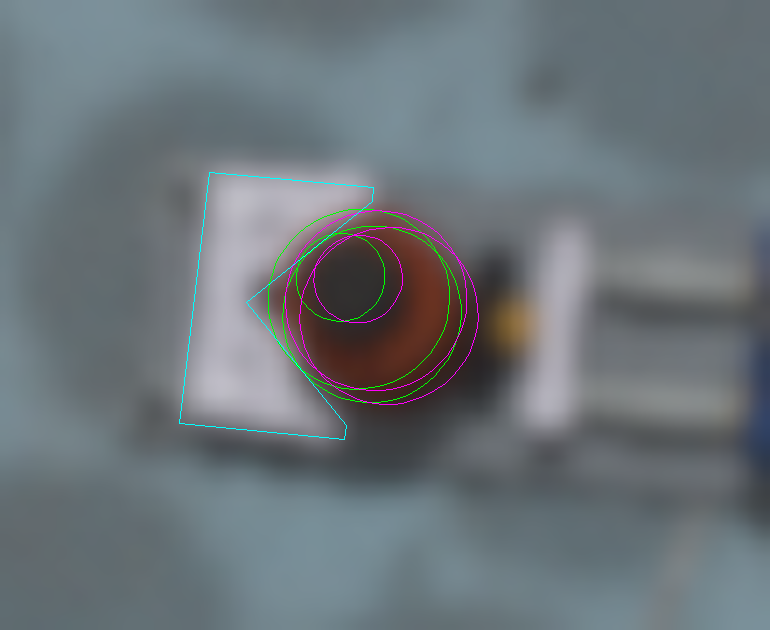

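The bottle's distance from home is ambiguous by 2–3 mm in this overlay. I'll sharpen the pictures and refit locally: V-block against bottle.

```bash
python3 - <<'E'
from h import *
for c,(l,t,r,b),k in(("top",(186,184,232,218),17),("side",(230,205,280,262),10)):
    ims=[imaging.camera(c).astype(np.float32) for _ in range(3)]
    im=np.mean(ims,0)[:,:,::-1]; cv2.imwrite(f"pics/raw_{c}.png",im)
    z=cv2.resize(im[t:b,l:r],None,fx=k,fy=k,interpolation=cv2.INTER_CUBIC)
    g=cv2.GaussianBlur(z,(0,0),k*1.3); s=z+2.0*(z-g) if c=="top" else z+.6*(z-g)
    cv2.imwrite(f"pics/sh_{c}.png",np.clip(s,0,255).astype(np.uint8))
E
```

```text
[ WARN:0@3.747] global loadsave.cpp:1063 imwrite_ Unsupported depth image for selected encoder is fallbacked to CV_8U.
```

View pics/sh_top.png

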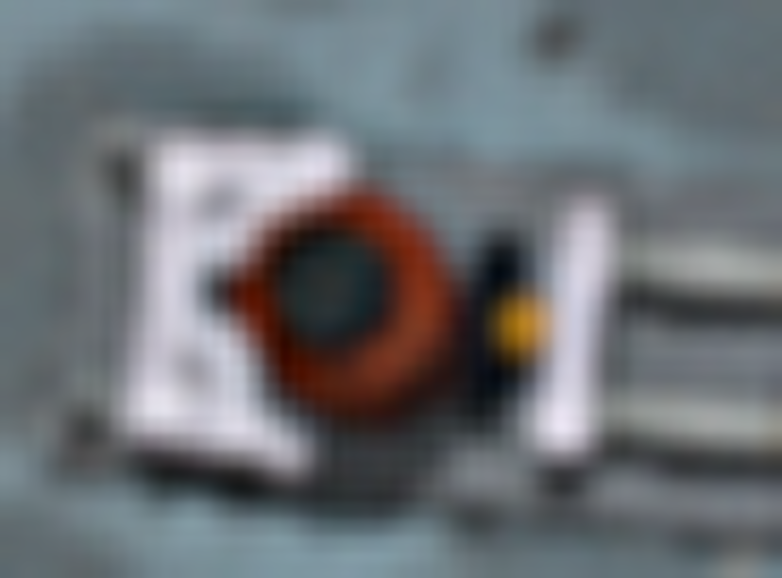

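View pics/sh_side.png

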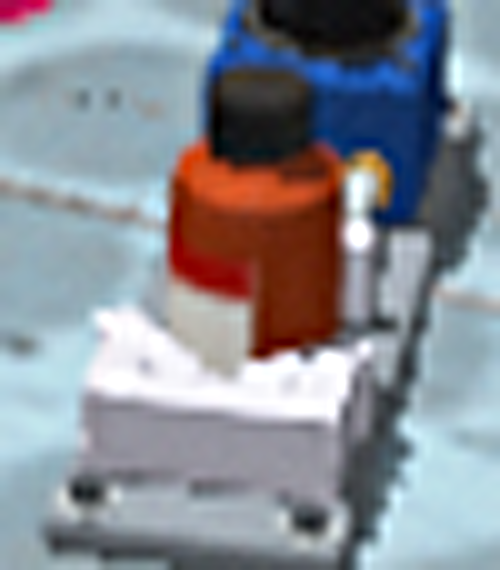

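The sharpened top view shows the bottle hugging both V faces symmetrically, with the notch apex at (215,290), body centre at about (350,305) and the pad against its back at (470,310). It is home and upright, and the robot is clear, so I'm handing in.

```bash
python3 -c "
from bench import ticket,manip
print(manip.read_state()['time']);print(ticket.finish_job())"
```

```text
24.3
the job is handed in; nothing more can be done
None
```

I stood the amber bottle in the larger vise's gap and let go of it. Then I gripped the knob at 100 N, broke it loose clockwise and wound it on to about 1.5 rad. I released it and backed the arm away. I handed the job in at 24.3 s.

- **Clamping force:** about 9–14 N, worked out indirectly. After the pad touched, torque rose steadily by about 0.06–0.09 N·m over roughly 0.3–0.35 rad. The wrist sensor alone, which is noisy, gave about 9 N, the last joint's torque about 12 N and the angle since touch about 14 N.
- **Bottle position:** the sharpened top view shows it upright, hard against both V faces, with the pad on its back. The raw measurements disagreed with this. The networks and the hand-picked cap point put it 1–5 mm short of home, about what I'd expect from a slightly wrong vise angle in my fit.
- **TCP height:** in the pictures the fingertips sat about 33 mm higher than the reported TCP. I set heights by the cameras and contact force, and both the grasp and the placing came out right.
- **Other things:** the last pictures show the small bottle and neighbouring jars in place, and the detector found the lid where it was. It did not report the cup, small bottle or screwdriver in that last check.

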